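Check a flanged bush in the sprung dial-gauge nest

ROBOT

A 6-joint arm with a two-finger parallel gripper is mounted at the origin on a cart in front of the work surface, level with it; the furniture and walls round the work are solid. World frame = base frame: x ahead of the robot, y to its left, z up, the work surface at z = 0. Lengths are in m, angles in rad, forces in N, time in s.
With the tool pointing down it reaches from about 0.375 to 0.9 m from the base axis. Payload 3.1 kg.
Tool frame: the origin (TCP) lies midway between the tips of the shut fingers; the grasp point (between the pads) lies 19 mm behind it; x points along the fingers, y is the direction in which the jaws open and shut, and the axes are right-handed (so a half turn about x gives the same grasp; the last joint's range is limited). The gripper opens to 85 mm and grips with 20 to 120 N. Pads are 22 mm wide; open, the fingers measure 114 mm over their backs; the gripper's body (76 mm by 85 mm) begins 54 mm behind the grasp point. The pads swing forward as they close: fully open they stand 13 mm farther back than shut.
Start: joints at [-1.409, 0.527, 1.433, -0, 1.181, -0.178], TCP at [0.209, -0.589, 0.231] pointing down, gripper open.
Joint ranges: [-3.08, 3.08], [-0.75, 2.2], [0.22, 2.44], [-1.43, 4.57], [0, 2.65], [-2.85, 2.85]. Speed limits (rad/s): [2.79, 2.79, 3.14, 3.14, 3.14, 3.14].

INTERFACE

Orientations are given as a unit quaternion [x, y, z, w].
In Python, from station import manip gives the robot as it stands.
- The arm moves only by the tool carry_out, never from a script. Its argument "commands" is a list that holds one entry, the list of rows, each a list of 7 numbers: the shift along the tool's x, y, z in units of 25 mm (1.0 is 25 mm), then the turn, a rotation vector about the tool's x, y, z in units of 5 degrees (1.0 is 5 degrees), then the finger opening in mm, from 0 to 85.4. A call has exactly 5 rows; each row is the pose to reach, as a shift and turn from the pose commanded when the call began, along the tool's axes at that moment; what a row does not reach only later rows make up. A row lasts 1/10 s, in which the tool goes at most 50 mm and 8.59 degrees, less where a joint would pass 70% of its speed; a pose out of reach is approached as far as the arm can. A call with a gripper value outside its range is refused whole. The fingers move at their own pace and stop on an object; "force" is the grip in N (left out, the last holds). Time passes only in rows, so rows that repeat a pose let the fingers close, or fill a call up. It gives the time, the measured TCP pose, the force and the opening at its end, in the units of the state.
- manip.sense(): the state, without advancing time (a new reading comes with each control period).
- manip.snapshot(name): name is "side" or "top"; returns a dict with "image" (480x640x3 uint8, red, green, blue), "fx", "fy", "cx", "cy" (pixels), "rvec" (rotation vector, rad) and "tvec" (3), from world to camera coordinates, as OpenCV has them. Camera axes: x right, y down, z forward; pixel columns grow to the right and rows downward; lengths in m; the calibration is good to about 2 mm. A picture is of the moment at which its call begins. There is no depth.
- manip.sign_off(): hands the job in, once; it reports no verdict.
The state is a dict: "t": time; "q": joint angles; "qd": joint speeds; "tau": joint torques, N m; "tcp_pos": TCP position; "tool_rot": TCP orientation; "force": force on the tool from outside, world axes, zero at the start; "ft_torque": the same for the moment, N m; "finger_gap": opening from 0.0 (shut) to 1.0 (fully open).
Only numpy, scipy, OpenCV 4.12 (cv2) and the standard library are available. Lean on these libraries where they do the work, as an engineer would, in place of code of your own. Each camera call takes 0.05 s, during which the arm holds its last target.

TASK

Check the tall steel flanged bush in the dial gauge nest: push the scraper's blade into the notch under the nest's dust lid, lever the lid up with the blade and throw it fully open, then lay the scraper down on the cart top, clear of the nest. Set the bush upright, flange down, into the sprung ring, press it straight down until it bottoms on the anvil, and finish while still holding it pressed down so that the dial can be read. Leave the other things on the cart where they are.

Things in the scene. Friction and masses are not known exactly. Their poses are not given: they have to be found in the camera images.
- nest: Gauge nest, fixed on the cart: grey open-topped steel box, 86 (x) x 90 (y) mm, 44 mm high, on a 112 x 118 x 8 mm foot plate. Origin: on the cart top under the ring's axis. +y points level from the front wall (pry notch) to the hinge, +x to the far side, where a small round dial stands up to 97 mm high, 35 to 80 mm from the axis. All points of the nest share these axes.
- pry_notch (a point): Middle of the pry notch, on the outer face of the front wall (6 mm thick), 40 mm above the cart top. The notch in the wall's top edge is 34 mm wide and 8 mm high (36 to 44 mm above the cart), roofed by the lid: the only way under the lid, too low for fingers. Push the blade in level along +y, 10 to 14 mm past this point (the ring begins 17 mm in).
- nest_axis (a point): Axis of the sprung ring, at the top of the fixed anvil inside it (33 mm above the cart top): where the middle of the bush's underside must end. Ring: aluminium, 60 mm across; its seat rests 7 mm above the anvil, a lip 3 mm high and 48 mm in inner diameter round it (lip top 43 mm, box walls 44 mm above the cart). A 15 mm spigot, 5 mm high, on the anvil enters the bush's bore.
- lid_hinge (a point): Middle of the lid's hinge line, 46.5 mm above the cart top, 47 mm beyond the ring's axis along the nest's +y; the line runs along the nest's x.
- lid (a joint): Angle of the dust lid (rad): 0 shut (at the start), 2.3 fully open at its stop. Flat plate 86 mm wide, 5 mm thick, 90 g; lip 94 mm from the hinge line, flush with the front wall; shut, its underside is 44 mm above the cart. Plain hinge: falls shut below about 1.5 rad, falls open above about 1.7 rad. Pushing it up from below 80 mm from the hinge takes under 1 N.
- ring (a joint): How far the ring is pressed down (m): 0 at rest at the top; 0.007 when a bush in it bottoms on the anvil. The spring pushes up with about 3 N at the top and 9 N at the anvil, so the bush's weight alone does not sink it and it rises when let go. The dial's needle turns with it.
- scraper_grip (a point): Middle of the scraper's handle, half-way up (11 mm over its underside). Wooden handle with brass rivets, 90 mm long, 18 mm wide, 22 mm high, lying on the cart top; the steel blade (18 mm wide, 2 mm thick, at half the handle's height) runs ahead along the point's +x axis. About 100 g, balanced within 10 mm of this point.
- blade_tip (a point): Middle of the front edge of the scraper's blade, 115 mm from the handle's middle along the scraper's +x axis.
- bush_mid (a point): Centre, half-way up, of the tall plain steel bush: 46 mm high; flange at the bottom 46 mm in diameter and 8 mm high, above it a barrel of 32 mm diameter; 20 mm bore. It stands on its flange at the start; about 160 g. The point's z axis is the bush's axis.
- bush_foot (a point): Middle of the bush's flat underside (the flange's face), 23 mm below its centre.
- bush_brass: The smaller brass bush (34 mm flange, 36 mm high) standing near it: leave it alone. Origin at the middle of its underside.
- micrometer: A micrometer lying near the robot's edge of the cart: leave it alone.
- collet: A spring collet (26 mm, 34 mm high) standing beyond the work: leave it alone.
Things that resemble listed ones, but are neither listed nor needed, are in the scene too. Leave any red look-alike of the part that bears bush_mid alone.

How it is judged:
By the outcome, as a careful person would: the job done as asked, in the order asked, and still so for the second after the job is handed in, while the arm keeps its last pose, push and grip.
It also fails if it takes over 58 s, if anything falls off the work surface, if the arm or the gripper's body presses on something with over 40 N, if the wrist force passes 120 N, or if a joint passes its speed limit or range.

## Working session

There is one attempt and no reset: what is moved stays moved. The work goes in short steps, Python scripts to look and compute and a tool call to move; the robot and the scene stay as the last step left them, time stands still between calls to the robot, and variables do not carry over. Pictures are saved under pics/ and viewed, and the job is handed in when it is done.

Besides the shell and the picture viewer there is one more tool, called after "Emit:" in YAML: its name, and indented under it one key for each argument. carry_out: Moves the arm, as the interface text tells. Its arguments: {"type":"object","properties":{"commands":{"type":"array"},"force":{"type":"number"}},"required":["commands"]}

```bash
mkdir -p pics; ls
python3 - <<'E'
from station import manip
import cv2,json,numpy as np
s=manip.sense();print({k:np.round(v,4).tolist() for k,v in s.items()})
for n in("side","top"):
    d=manip.snapshot(n);cv2.imwrite(f"pics/{n}0.png",d["image"][:,:,::-1])
    print(n,{k:np.round(v,4).tolist() for k,v in d.items() if k!="image"})
    json.dump({k:np.array(v).tolist() for k,v in d.items() if k!="image"},open(f"{n}.json","w"))
E
```

```text
pics
{'t': 0.0, 'q': [-1.4085, 0.5285, 1.4339, -0.0, 1.1814, -0.1785], 'qd': [0.0008, 0.0005, 0.0018, 0.0003, 0.0006, 0.0005], 'tau': [-0.0001, -44.235, -17.8023, -0.0003, 0.0084, -0.0], 'tcp_pos': [0.2088, -0.5883, 0.2303], 'tool_rot': [0.6969, 0.1207, -0.6969, 0.1191], 'force': [0.0006, 0.3297, 0.21], 'ft_torque': [0.0348, 0.0437, 0.0237], 'finger_gap': 0.9975}
side {'fx': 618.2645, 'fy': 618.2645, 'cx': 314.5345, 'cy': 241.1006, 'rvec': [0.1557, 2.9375, -1.0149], 'tvec': [0.5129, 0.0507, 1.3227]}
top {'fx': 495.888, 'fy': 495.888, 'cx': 314.8879, 'cy': 239.3585, 'rvec': [2.1629, -2.145, 0.1891], 'tvec': [-0.0779, 0.5011, 0.8548]}
```

View pics/side0.png

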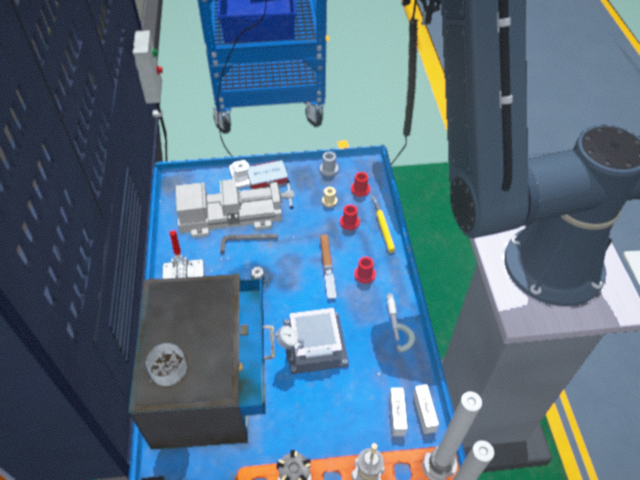

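View pics/top0.png

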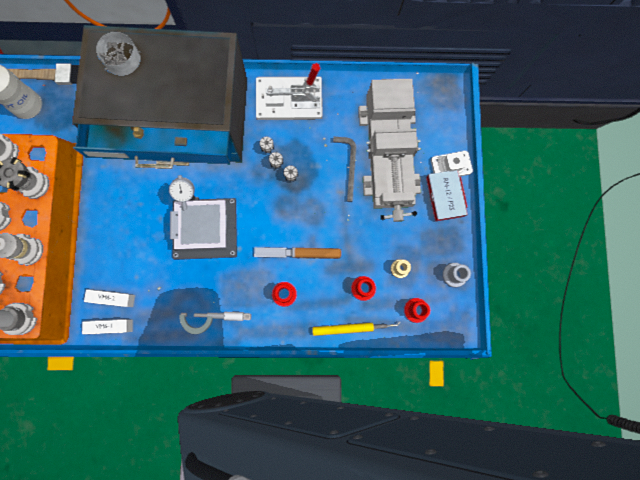

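The top view shows the nest at about (203,228) with the dial at (180,190), the scraper at (297,253) with its blade pointing left, the steel bush at (457,273) and the brass bush at (401,268). There are three red look-alikes. Next I'll enlarge these areas.

```bash
cat > h.py <<'E'
import cv2,json,numpy as np
from scipy.spatial.transform import Rotation as R
def cam(n):
    d=json.load(open(f"{n}.json"));Rm=cv2.Rodrigues(np.array(d["rvec"]))[0]
    return d,Rm,np.array(d["tvec"])
def px2(n,u,v,z):
    d,Rm,t=cam(n);r=Rm.T@np.array([(u-d["cx"])/d["fx"],(v-d["cy"])/d["fy"],1]);c=-Rm.T@t
    return c+r*(z-c[2])/r[2]
def proj(n,p):
    d,Rm,t=cam(n);c=(Rm@np.atleast_2d(p).T).T+t
    return np.c_[c[:,0]/c[:,2]*d["fx"]+d["cx"],c[:,1]/c[:,2]*d["fy"]+d["cy"]]
def crop(src,dst,u0,v0,w,h,k):
    im=cv2.imread(src) if isinstance(src,str) else src
    im=cv2.resize(im[v0:v0+h,u0:u0+w],None,fx=k,fy=k,interpolation=cv2.INTER_CUBIC)
    for i in range(0,w,10):
        L=12 if i%50==0 else 5
        cv2.line(im,(i*k,0),(i*k,L),(0,255,255),1)
        if i%20==0: cv2.putText(im,str(u0+i),(i*k,24),0,.4,(0,255,255),1)
    for i in range(0,h,10):
        cv2.line(im,(0,i*k),(6,i*k),(0,255,255),1)
        if i%20==0: cv2.putText(im,str(v0+i),(8,i*k+4),0,.4,(0,255,255),1)
    cv2.imwrite(dst,im)
def tri(uvs):
    # uvs: dict name->(u,v)
    A=[];b=[]
    for n,(u,v) in uvs.items():
        d,Rm,t=cam(n);x=(u-d["cx"])/d["fx"];y=(v-d["cy"])/d["fy"]
        A+= [Rm[0]-x*Rm[2],Rm[1]-y*Rm[2]];b+=[x*t[2]-t[0],y*t[2]-t[1]]
    s=np.linalg.lstsq(np.array(A),np.array(b),rcond=None);return s[0]
E
python3 - <<'E'
from h import *
for n in("side","top"):
    d,Rm,t=cam(n);print(n,-Rm.T@t)
crop("pics/top0.png","pics/c1.png",155,165,195,115,4)
crop("pics/top0.png","pics/c2.png",380,245,100,60,8)
crop("pics/side0.png","pics/c3.png",265,230,100,145,4)
crop("pics/side0.png","pics/c4.png",300,145,100,75,8)
E
```

```text
side [0.58614409 0.71925751 1.07440958]
top [ 0.36716867 -0.05270739  0.92204075]
```

View pics/c1.png

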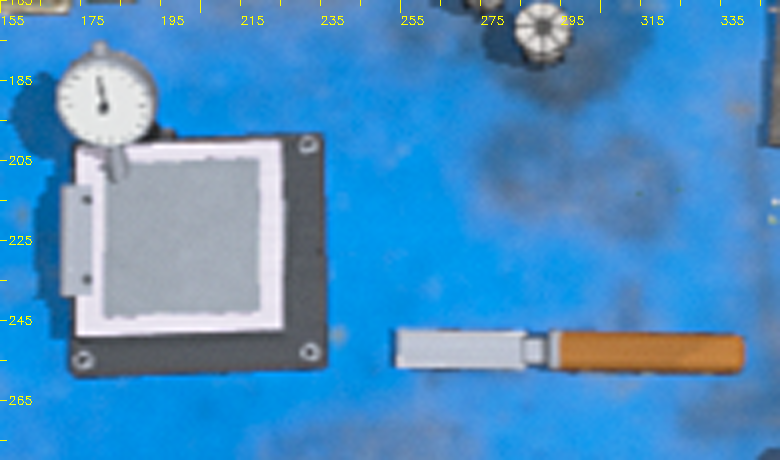

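View pics/c2.png

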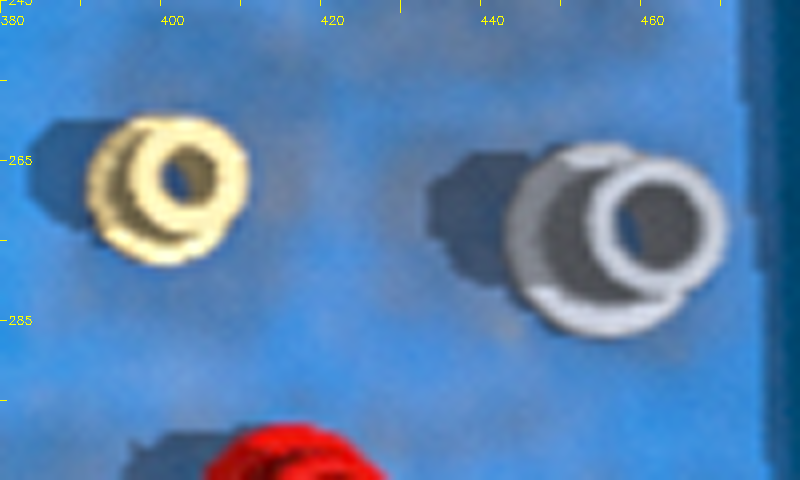

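View pics/c3.png

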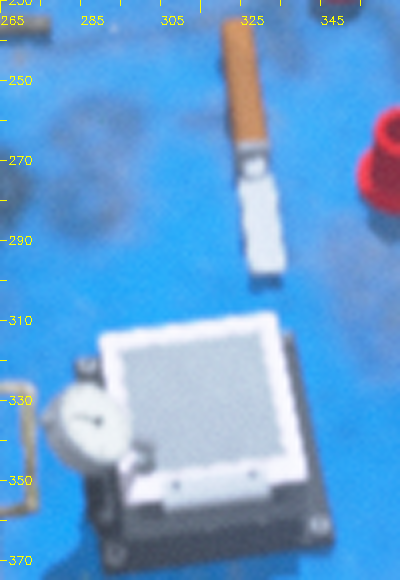

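View pics/c4.png

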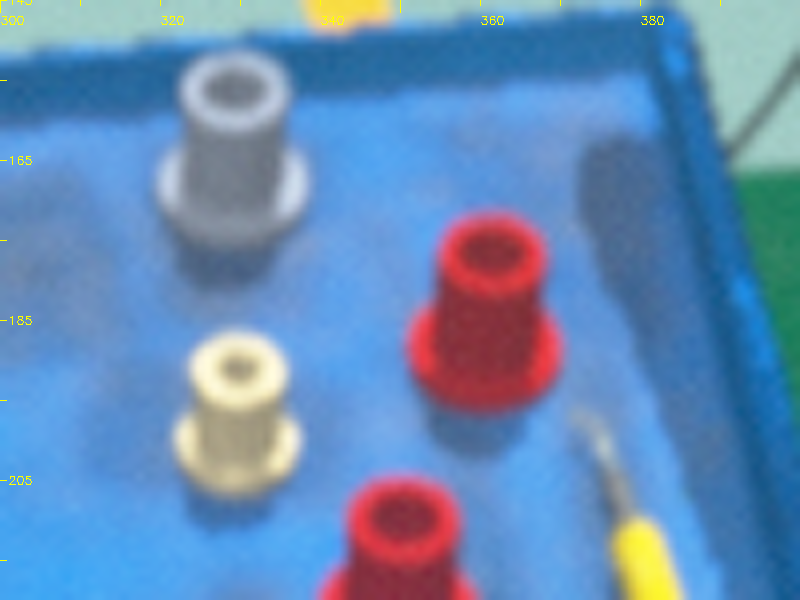

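Run:
```python
from h import *
np.set_printoptions(precision=4,suppress=True)
print("lid top view z=.049")
L=[px2("top",*c,.049) for c in [(173.75,201.75),(225,200),(225.75,247.5),(174,248.75)]];print(np.array(L),np.mean(L,0))
Ls=[px2("side",*c,.049) for c in [(289.75,314),(333.75,308.25),(342,349.5)]];print("side",np.array(Ls))
print("foot",np.array([px2("top",*c,.008) for c in [(236,198.25),(236.5,257),(172.5,259.5)]]))
print("scr top: end,woodend,tip",px2("top",341,253,.022),px2("top",295,253.2,.022),px2("top",254,252,.012))
print("scr side",px2("side",323,235,.022),px2("side",327.5,265,.022),px2("side",332,298,.012))
print("bush top",px2("top",462.1,273.5,.046),px2("side",329.5,156.5,.046),"flange",px2("top",455.6,275,.005))
print("tri",tri({"top":(462.1,273.5),"side":(329.5,156.5)}))
```

```text
lid top view z=.049
[[0.5656 0.1796 0.049 ]
 [0.57   0.0884 0.049 ]
 [0.484  0.0841 0.049 ]
 [0.4809 0.175  0.049 ]] [0.5251 0.1318 0.049 ]
side [[0.5732 0.0916 0.049 ]
 [0.4871 0.0878 0.049 ]
 [0.483  0.1782 0.049 ]]
foot [[0.5831 0.0745 0.008 ]
 [0.4719 0.0702 0.008 ]
 [0.4662 0.1874 0.008 ]]
scr top: end,woodend,tip [ 0.4795 -0.1221  0.022 ] [ 0.4783 -0.0379  0.022 ] [0.4811 0.0378 0.012 ]
scr side [ 0.4848 -0.117   0.022 ] [ 0.4845 -0.0358  0.022 ] [0.4841 0.0403 0.012 ]
bush top [ 0.4417 -0.3364  0.046 ] [ 0.445  -0.3328  0.046 ] flange [ 0.4423 -0.3373  0.005 ]
tri [ 0.4432 -0.3387  0.0397]
```

```bash
cat >> h.py <<'E'
def toolR(psi,pitch=0):
    # tool x down, tool y horizontal at world yaw psi(deg)
    p=np.radians(psi);y=np.array([np.cos(p),np.sin(p),0]);x=np.array([0,0,-1.]);
    return R.from_matrix(np.c_[x,y,np.cross(x,y)])
def rel(pos,psi,p0=None,r0=None):
    from station import manip
    s=manip.sense()
    p0=np.array(s["tcp_pos"]) if p0 is None else p0; r0=R.from_quat(s["tool_rot"]) if r0 is None else r0
    d=r0.inv().apply(np.array(pos)-p0)/.025; w=np.degrees((r0.inv()*toolR(psi)).as_rotvec())/5
    return np.round(np.r_[d,w],2)
E
python3 - <<'E'
from h import *
from station import manip
s=manip.sense();r=R.from_quat(s["tool_rot"]);print(r.as_matrix().round(3))
y=r.as_matrix()[:,1];print("psi",np.degrees(np.arctan2(y[1],y[0])))
for psi in(0,180):print(psi,rel([.482,-.0755,.12],psi))
E
```

```text
[[-0.     0.334 -0.942]
 [ 0.002 -0.942 -0.334]
 [-1.    -0.002 -0.   ]]
psi -70.47548362063698
0 [  4.45 -15.68 -17.15 -14.1   -0.02   0.02]
180 [ 4.450e+00 -1.568e+01 -1.715e+01  2.190e+01  2.000e-02  2.000e-02]
```

Emit:
carry_out:
  commands:
    - [[0.2,-1.2,-1.3,-1.0,0,0,60],[0.5,-2.4,-2.6,-2.1,0,0,60],[0.8,-3.6,-3.9,-3.2,0,0,60],[1.2,-4.8,-5.2,-4.3,0,0,60],[1.6,-6.0,-6.5,-5.4,0,0,60]]

```text
t: 0.6
tcp_pos: [0.3124, -0.3916, 0.1909]
tool_rot: [0.649, 0.28, -0.649, 0.28]
force: [0.7, -0.3, 0.1]
finger_gap: 0.702
```

Run:
```python
from h import *
print(rel([.482,-.0755,.12],0))
```

```text
[  2.84  -3.73 -13.86  -8.66  -0.     0.  ]
```

Emit:
carry_out:
  commands:
    - [[0.3,-0.5,-1.75,-1.1,0,0,50],[0.7,-1.0,-3.5,-2.2,0,0,50],[1.0,-1.4,-5.2,-3.3,0,0,50],[1.4,-1.9,-7.0,-4.4,0,0,50],[1.8,-2.3,-8.7,-5.5,0,0,50]]

```text
t: 1.1
tcp_pos: [0.4202, -0.194, 0.1459]
tool_rot: [-0.564, -0.427, 0.564, -0.427]
force: [-0.6, 0.3, 0.2]
finger_gap: 0.589
```

Run:
```python
from h import *
print(rel([.482,-.0755,.12],0))
```

```text
[ 1.04  1.09 -5.23 -3.15 -0.    0.  ]
```

Emit:
carry_out:
  commands:
    - [[0.8,0.3,-1.5,-0.9,0,0,50],[1.6,0.6,-3.0,-1.8,0,0,50],[2.3,0.9,-4.4,-2.6,0,0,50],[3.0,1.09,-5.23,-3.15,0,0,50],[3.0,1.09,-5.23,-3.15,0,0,50]]

```text
t: 1.6
tcp_pos: [0.4814, -0.075, 0.0693]
tool_rot: [0.499, 0.502, -0.5, 0.499]
force: [-0.4, -0.2, 0.6]
finger_gap: 0.585
```

```bash
cat > snap.py <<'E'
import sys
from h import *
from station import manip
tag=sys.argv[1]
for a in sys.argv[2:]:
    n,u,v,w,h,k=a.split(",");d=manip.snapshot(n)
    cv2.imwrite(f"pics/{n}{tag}.png",d["image"][:,:,::-1])
    crop(f"pics/{n}{tag}.png",f"pics/c{n}{tag}.png",int(u),int(v),int(w),int(h),int(k))
s=manip.sense();print(s["t"],np.round(s["tcp_pos"],4),np.round(s["force"],2),s["finger_gap"])
E
python3 snap.py 1 top,230,190,130,90,6 side,280,180,90,130,4
python3 -c "
from h import *
print(proj('top',[.482,-.0755,.07]),proj('side',[.482,-.0755,.07]))"
```

```text
1.7 [ 0.4817 -0.0775  0.071 ] [-0.69 -0.64 -0.05] 0.5877588486757589
[[316.28352592 247.8965941 ]] [[326.72479769 235.94977723]]
```

View pics/ctop1.png

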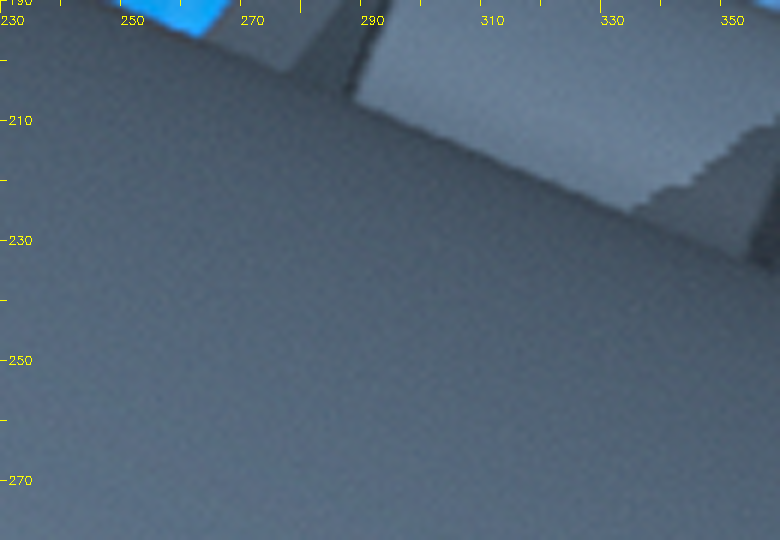

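View pics/cside1.png

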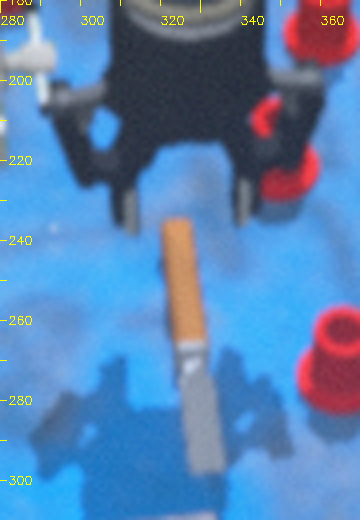

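Run:
```python
from h import *
from station import manip
s=manip.sense();print(s["t"],s["tcp_pos"],s["qd"]);print(rel([.4825,-.0755,.004],0))
```

```text
1.7 [ 0.48169695 -0.07746068  0.07096308] [-0.03082272 -0.024182   -0.00370569 -0.00103056 -0.00185097 -0.00108896]
[ 2.68  0.04 -0.08 -0.04 -0.    0.02]
```

```bash
cat > track.py <<'E'
from h import *
import json,os
# commanded pose log
LOG=[([1.6,-6.0,-6.5,-5.4,0,0]),([1.8,-2.3,-8.7,-5.5,0,0]),([3.0,1.09,-5.23,-3.15,0,0])]
if os.path.exists("log.json"): LOG+=json.load(open("log.json"))
q0=toolR(-70.475)
p=np.array([.209,-.589,.231]);r=q0
for c in LOG:
    p=p+r.apply(np.array(c[:3])*.025); r=r*R.from_rotvec(np.radians(np.array(c[3:])*5))
def cmd(): return p,r
if __name__=="__main__":
    y=r.as_matrix()[:,1];print(p.round(4),np.degrees(np.arctan2(y[1],y[0])))
E
python3 track.py
```

```text
[ 0.4821 -0.0777  0.071 ] -0.22499999999997516
```

Emit:
carry_out:
  commands:
    - [[0,0,0,0,0,0,50],[0.8,0,0,0,0,0,50],[1.6,0,0,0,0,0,50],[2.0,0,0,0,0,0,50],[2.0,0,0,0,0,0,50]]

```text
t: 2.2
tcp_pos: [0.4814, -0.0785, 0.0209]
tool_rot: [-0.501, -0.499, 0.502, -0.498]
force: [-0.5, 0.1, -0.6]
finger_gap: 0.586
```

```bash
echo '[[2,0,0,0,0,0]]' >log.json; python3 track.py;python3 - <<'E'
from h import *
from station import manip
s=manip.sense();print(s["t"],s["tcp_pos"],s["qd"]);print(rel([.4825,-.0755,.004],0))
E
```

```text
[ 0.4821 -0.0777  0.021 ] -0.22499999999997516
2.2 [ 0.4813526  -0.07853011  0.02085585] [ 0.00719211 -0.0278407  -0.00874723  0.00023132  0.01303441 -0.00094314]
[ 0.67  0.05 -0.12 -0.07 -0.01  0.02]
```

Emit:
carry_out:
  commands:
    - [[0.35,0.03,-0.1,0,0,0,50],[0.68,0.03,-0.1,0,0,0,50],[0.68,0.03,-0.1,0,0,0,50],[0.68,0.03,-0.1,0,0,0,10],[0.68,0.03,-0.1,0,0,0,10]]
  force: 60

```text
t: 2.7
tcp_pos: [0.483, -0.0752, 0.0045]
tool_rot: [0.501, 0.499, -0.501, 0.499]
force: [0.1, -0.3, -0.7]
finger_gap: 0.257
```

Emit:
carry_out:
  commands:
    - [[0,0,0,0,0,0,10],[0,0,0,0,0,0,10],[0,0,0,0,0,0,10],[0,0,0,0,0,0,10],[0,0,0,0,0,0,10]]
  force: 80

```text
t: 3.2
tcp_pos: [0.4828, -0.0752, 0.0048]
tool_rot: [0.501, 0.499, -0.501, 0.499]
force: [-0.6, 0.7, 6.8]
finger_gap: 0.191
```

```bash
echo '[[2,0,0,0,0,0],[0.68,0.03,-0.1,0,0,0]]' >log.json; python3 track.py;python3 snap.py 2 side,280,180,100,130,4
```

```text
[ 0.4829 -0.0752  0.004 ] -0.22499999999997516
3.25 [ 0.4828 -0.0752  0.0048] [-1.02  1.19  6.4 ] 0.18706054580391196
```

View pics/cside2.png

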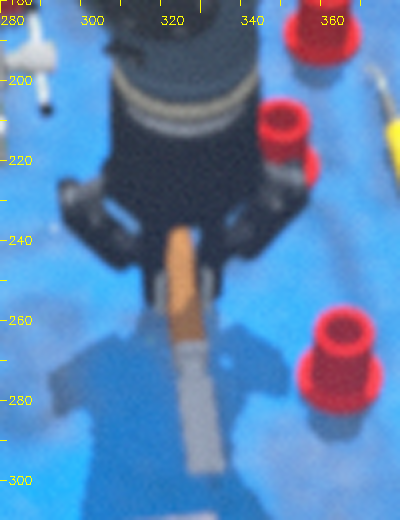

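Emit:
carry_out:
  commands:
    - [[-0.6,0,0,0,0,0,10],[-1.2,0,0,0,0,0,10],[-1.2,1.0,-0.6,-0.25,0,0,10],[-1.2,2.06,-1.35,-0.54,0,0,10],[-1.2,2.06,-1.35,-0.54,0,0,10]]
  force: 80

```text
t: 3.75
tcp_pos: [0.5389, -0.0408, 0.0348]
tool_rot: [0.49, 0.509, -0.487, 0.513]
force: [0.2, -0.2, -1.7]
finger_gap: 0.185
```

Emit:
carry_out:
  commands:
    - [[0,0,0,0,0,0,10],[0,0,0,0,0,0,10],[0,0,0,0,0,0,10],[0,0,0,0,0,0,10],[0,0,0,0,0,0,10]]

```text
t: 4.25
tcp_pos: [0.534, -0.042, 0.0342]
tool_rot: [0.489, 0.511, -0.489, 0.51]
force: [0.3, -0.1, -0.6]
finger_gap: 0.189
```

```bash
echo '[[2,0,0,0,0,0],[0.68,0.03,-0.1,0,0,0],[-1.2,2.06,-1.35,-0.54,0,0]]' >log.json; python3 track.py;python3 snap.py 3 side,270,220,90,130,6 top,155,165,130,100,6
```

```text
[ 0.5345 -0.0417  0.034 ] 2.4750000000000343
4.35 [ 0.5342 -0.042   0.0343] [-0.88 -0.14 -0.2 ] 0.18863534908207416
```

View pics/cside3.png

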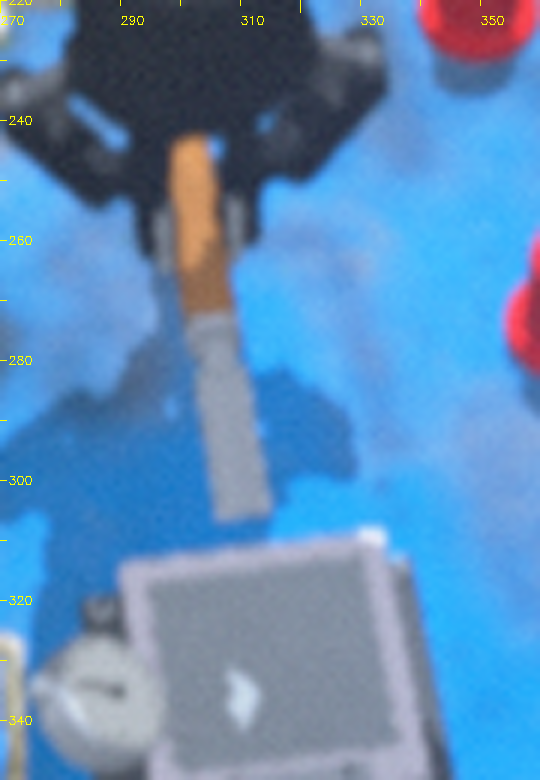

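View pics/ctop3.png

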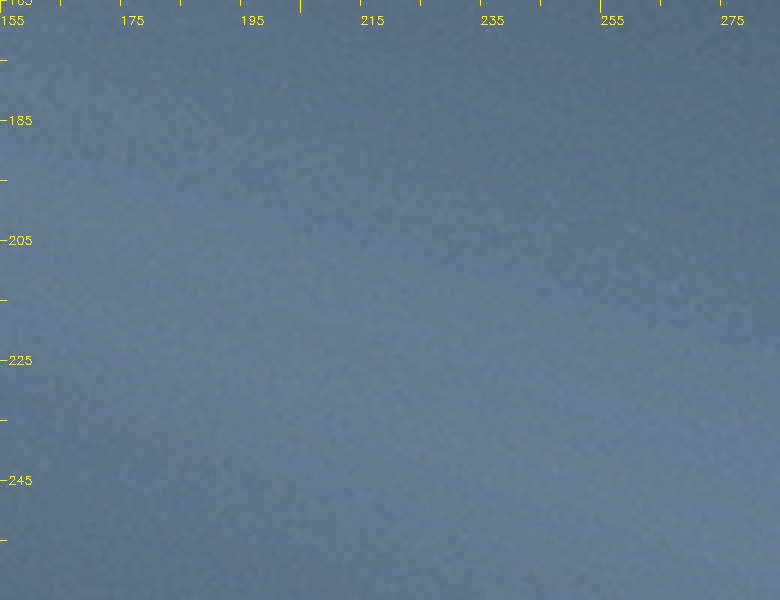

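Run:
```python
from h import *
print(px2("side",310.6,306.3,.0405),px2("side",305.8,306.7,.0405),px2("side",315.3,305.8,.0405))
a,b=px2("side",290,313.3,.049),px2("side",333.9,308.5,.049);print(a,b,(a+b)/2)
yh=np.array([-.0436,.999,0]);print("pred tip",np.array([.5345,-.0417,.0405])+.1145*yh)
```

```text
[0.5309407  0.07321552 0.0405    ] [0.54039783 0.07312489 0.0405    ] [0.52164655 0.07305584 0.0405    ]
[0.5725448  0.09006125 0.049     ] [0.48691819 0.08835305 0.049     ] [0.5297315  0.08920715 0.049     ]
pred tip [0.5295078 0.0726855 0.0405   ]
```

Emit:
carry_out:
  commands:
    - [[0.02,0,-0.2,0,0,0,10],[0.02,0,-0.4,0,0,0,10],[0.02,0,-0.6,0,0,0,10],[0.02,0,-0.8,0,0,0,10],[0.02,0,-0.8,0,0,0,10]]

```text
t: 4.85
tcp_pos: [0.5333, -0.0208, 0.0338]
tool_rot: [0.489, 0.511, -0.489, 0.511]
force: [0.4, 0.2, -0.8]
finger_gap: 0.191
```

Emit:
carry_out:
  commands:
    - [[0,0,-0.1,0,0,0,10],[0,0,-0.2,0,0,0,10],[0,0,-0.32,0,0,0,10],[0,0,-0.32,0,0,0,10],[0,0,-0.32,0,0,0,10]]

```text
t: 5.35
tcp_pos: [0.5333, -0.0137, 0.0338]
tool_rot: [0.489, 0.511, -0.489, 0.511]
force: [-0.8, -0.3, -0.9]
finger_gap: 0.19
```

```bash
echo '[[2,0,0,0,0,0],[0.68,0.03,-0.1,0,0,0],[-1.2,2.06,-1.35,-0.54,0,0],[0.02,0,-0.8,0,0,0],[0,0,-0.32,0,0,0]]' >log.json; python3 track.py;python3 snap.py 4 side,270,220,90,130,6
```

```text
[ 0.5333 -0.0137  0.0335] 2.4750000000000343
5.4 [ 0.5333 -0.0138  0.0338] [0.24 0.58 0.22] 0.1884854707476977
```

View pics/cside4.png

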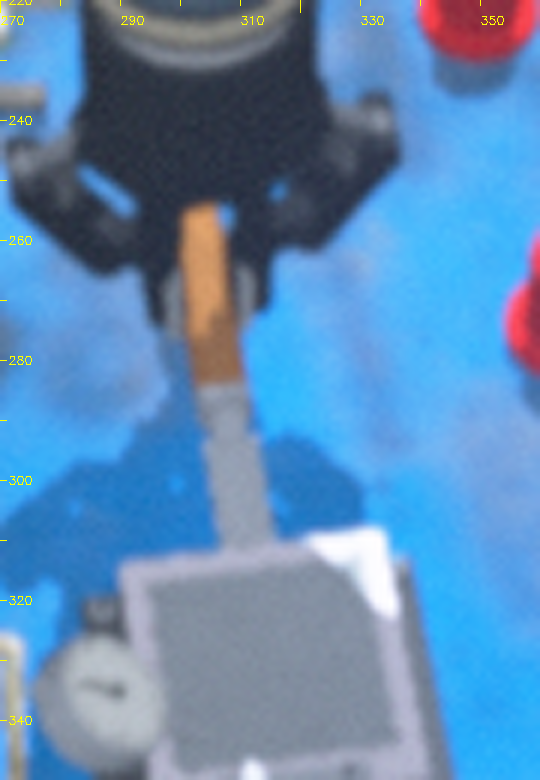

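Emit:
carry_out:
  commands:
    - [[-0.4,0,-0.06,0,0,0,10],[-0.74,0,-0.12,0,0,0,10],[-1.05,0,-0.2,0,0,0,10],[-1.5,0,-0.36,0,0,0,10],[-1.92,0,-0.58,0,0,0,10]]

```text
t: 5.9
tcp_pos: [0.5326, 0.001, 0.083]
tool_rot: [0.489, 0.51, -0.489, 0.511]
force: [0.2, 0.2, -2.1]
finger_gap: 0.194
```

```bash
echo '[[2,0,0,0,0,0],[0.68,0.03,-0.1,0,0,0],[-1.2,2.06,-1.35,-0.54,0,0],[0.02,0,-0.8,0,0,0],[0,0,-0.32,0,0,0],[-1.92,0,-0.58,0,0,0]]' >log.json; python3 track.py;python3 snap.py 5 side,250,200,130,150,5
```

```text
[0.5327 0.0008 0.0815] 2.4750000000000343
5.95 [0.5334 0.0018 0.0845] [-1.04  0.17 -0.8 ] 0.18748452176270608
```

View pics/cside5.png

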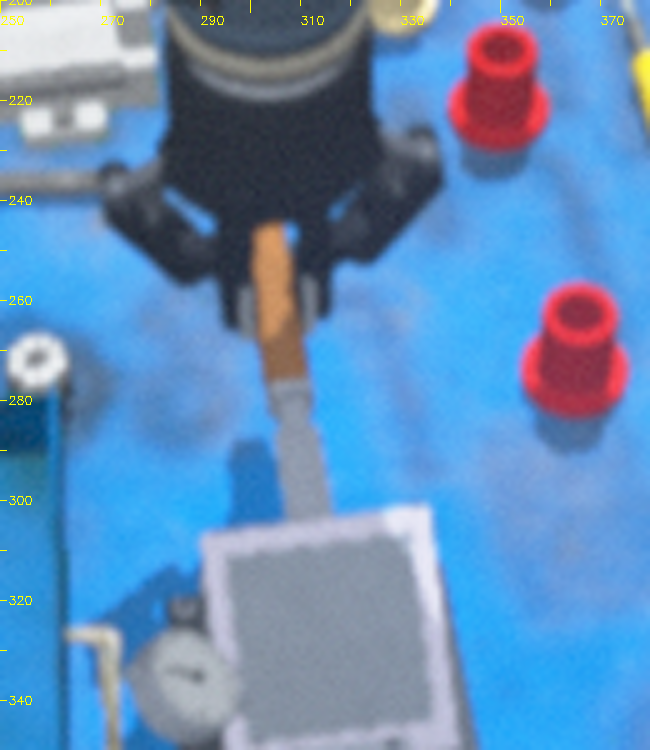

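```bash
cat >> h.py <<'E'
N0=np.array([.5285,.1355,0]);YH=np.array([-.0436,.999,0]);XH=np.array([.999,.0436,0]);Z=np.array([0,0,1.])
def lidc(th,top=2.5):
    out=[]
    for x in(-43,43):
        out.append(N0+(XH*x+YH*(47-94*np.cos(th)+top*np.sin(th))+Z*(46.5+94*np.sin(th)+top*np.cos(th)))*.001)
    return np.array(out)
E
python3 -c "
from h import *
for t in (0,.2,.4,.6,.8,1.8,2.3):print(t,proj('side',lidc(t)).round(1).tolist(),proj('top',lidc(t)).round(1).tolist())"
```

```text
0 [[333.4, 307.8], [289.5, 313.5]] [[224.4, 245.5], [223.9, 198.1]]
0.2 [[333.8, 303.7], [289.3, 309.4]] [[221.3, 244.0], [220.9, 195.6]]
0.4 [[334.6, 301.3], [289.4, 307.1]] [[216.1, 242.7], [215.7, 193.3]]
0.6 [[335.6, 300.8], [289.7, 306.7]] [[208.7, 241.4], [208.4, 191.1]]
0.8 [[336.9, 302.4], [290.2, 308.4]] [[199.4, 240.4], [199.3, 189.3]]
1.8 [[345.9, 338.3], [296.1, 345.0]] [[141.1, 240.2], [141.9, 187.5]]
2.3 [[349.7, 365.7], [299.6, 372.7]] [[120.4, 243.1], [121.5, 191.7]]
```

Emit:
carry_out:
  commands:
    - [[-0.38,0,-0.29,0,0,0,10],[-0.72,0,-0.63,0,0,0,10],[-1.0,0,-1.02,0,0,0,10],[-1.22,0,-1.44,0,0,0,10],[-1.38,0,-1.9,0,0,0,10]]

```text
t: 6.45
tcp_pos: [0.5305, 0.0493, 0.1169]
tool_rot: [0.489, 0.511, -0.489, 0.511]
force: [0.8, -0.2, -1.0]
finger_gap: 0.186
```

Emit:
carry_out:
  commands:
    - [[-0.08,0,-0.47,0,0,0,10],[-0.1,0,-0.95,0,0,0,10],[-0.04,0,-1.43,0,0,0,10],[0.06,0,-1.89,0,0,0,10],[0.1,0,-2.18,0,0,0,10]]

```text
t: 6.95
tcp_pos: [0.5276, 0.104, 0.1132]
tool_rot: [0.489, 0.511, -0.489, 0.51]
force: [0.2, -0.7, -1.4]
finger_gap: 0.186
```

Emit:
carry_out:
  commands:
    - [[0,0,0,0,0,0,10],[0,0,0,0,0,0,10],[0,0,0.4,0,0,0,10],[0,0,1.2,0,0,0,10],[0,0,2.0,0,0,0,10]]

```text
t: 7.45
tcp_pos: [0.5305, 0.0512, 0.1139]
tool_rot: [0.489, 0.511, -0.489, 0.511]
force: [1.3, 0.2, -1.5]
finger_gap: 0.186
```

```bash
echo '[[2,0,0,0,0,0],[0.68,0.03,-0.1,0,0,0],[-1.2,2.06,-1.35,-0.54,0,0],[0.02,0,-0.8,0,0,0],[0,0,-0.32,0,0,0],[-1.92,0,-0.58,0,0,0],[-1.38,0,-1.9,0,0,0],[0.1,0,-2.18,0,0,0],[0,0,2,0,0,0]]' >log.json; python3 track.py;python3 snap.py 6 side,240,220,130,180,4
```

```text
[0.5304 0.0527 0.1135] 2.4750000000000343
7.5 [0.5312 0.0483 0.1139] [ 0.87 -1.84 -1.69] 0.18923794647322104
```

View pics/cside6.png

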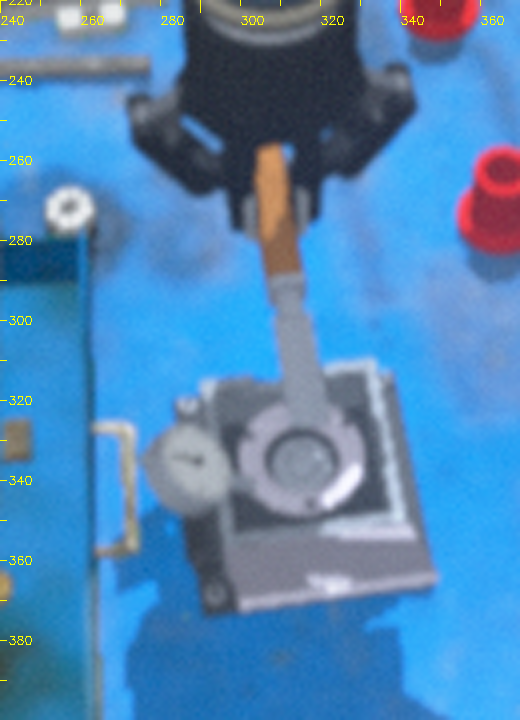

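Emit:
carry_out:
  commands:
    - [[0,0,1.2,0,0,0,10],[0,-0.4,2.6,0,0,0,10],[0,-1.0,3.8,0.2,0,0,10],[0.7,-1.6,4.8,0.4,0,0,10],[1.7,-2.05,5.42,0.5,0,0,10]]

```text
t: 8.0
tcp_pos: [0.4857, -0.0882, 0.0722]
tool_rot: [0.501, 0.497, -0.5, 0.501]
force: [0.3, 0.5, -1.9]
finger_gap: 0.19
```

Emit:
carry_out:
  commands:
    - [[0.8,0,0,0,0,0,10],[1.6,0,0,0,0,0,10],[2.1,0,0,0,0,0,10],[2.4,0,0,0,0,0,10],[2.4,0,0,0,0,0,10]]

```text
t: 8.5
tcp_pos: [0.4847, -0.085, 0.0107]
tool_rot: [-0.5, -0.5, 0.5, -0.499]
force: [0.4, -0.3, -1.3]
finger_gap: 0.188
```

```bash
echo '[[2,0,0,0,0,0],[0.68,0.03,-0.1,0,0,0],[-1.2,2.06,-1.35,-0.54,0,0],[0.02,0,-0.8,0,0,0],[0,0,-0.32,0,0,0],[-1.92,0,-0.58,0,0,0],[-1.38,0,-1.9,0,0,0],[0.1,0,-2.18,0,0,0],[0,0,2,0,0,0],[1.7,-2.05,5.42,0.5,0,0],[2.4,0,0,0,0,0]]' >log.json; python3 track.py;python3 snap.py 7 side,270,180,130,200,3
```

```text
[ 0.4851 -0.0848  0.011 ] -0.024999999999966292
8.55 [ 0.4851 -0.085   0.0113] [-0.69  0.72 -0.63] 0.19329312887569175
```

View pics/cside7.png

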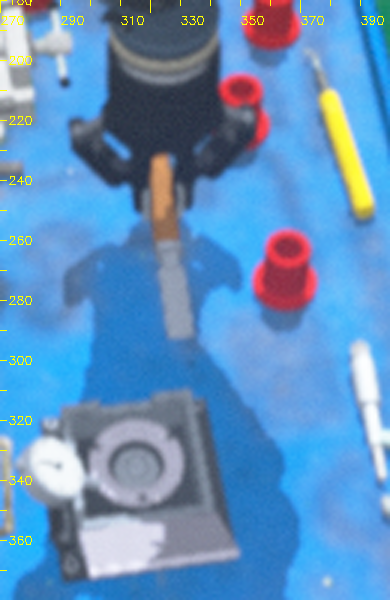

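Emit:
carry_out:
  commands:
    - [[0.15,0,0,0,0,0,10],[0.26,0,0,0,0,0,10],[0.26,0,0,0,0,0,10],[0.26,0,0,0,0,0,10],[0.26,0,0,0,0,0,10]]

```text
t: 9.05
tcp_pos: [0.4852, -0.0849, 0.005]
tool_rot: [0.5, 0.5, -0.5, 0.5]
force: [0.2, -0.8, -1.0]
finger_gap: 0.187
```

Emit:
carry_out:
  commands:
    - [[0,0,0,0,0,0,55],[0,0,0,0,0,0,55],[0,0,0,0,0,0,55],[-0.1,0,0,0,0,0,55],[-0.6,0,0,0,0,0,55]]

```text
t: 9.55
tcp_pos: [0.4842, -0.0846, 0.0195]
tool_rot: [0.5, 0.501, -0.5, 0.499]
force: [0.5, -0.6, -0.4]
finger_gap: 0.641
```

Emit:
carry_out:
  commands:
    - [[-0.8,0,0,0,0,0,55],[-1.6,0,0,0,0,0,55],[-2.6,0,0.6,0,0,0,55],[-3.0,0,2.0,0,0,0,55],[-3.0,0,3.8,0,0,0,55]]

```text
t: 10.05
tcp_pos: [0.4857, -0.1798, 0.0977]
tool_rot: [0.5, 0.499, -0.499, 0.502]
force: [0.2, -0.1, -0.3]
finger_gap: 0.646
```

```bash
echo '[[2,0,0,0,0,0],[0.68,0.03,-0.1,0,0,0],[-1.2,2.06,-1.35,-0.54,0,0],[0.02,0,-0.8,0,0,0],[0,0,-0.32,0,0,0],[-1.92,0,-0.58,0,0,0],[-1.38,0,-1.9,0,0,0],[0.1,0,-2.18,0,0,0],[0,0,2,0,0,0],[1.7,-2.05,5.42,0.5,0,0],[2.4,0,0,0,0,0],[0.26,0,0,0,0,0],[-0.6,0,0,0,0,0],[-3,0,3.8,0,0,0]]' >log.json; python3 track.py;python3 snap.py 8 side,260,220,130,160,5 top,150,165,200,110,4
python3 -c "
from h import *
print(rel([.444,-.336,.09],0))"
```

```text
[ 0.485  -0.1798  0.0945] -0.024999999999966292
10.15 [ 0.4874 -0.1858  0.0969] [ 0.85 -0.25  0.06] 0.6431881495817342
[ 0.3  -1.71  6.01 -0.06  0.06 -0.08]
```

View pics/cside8.png

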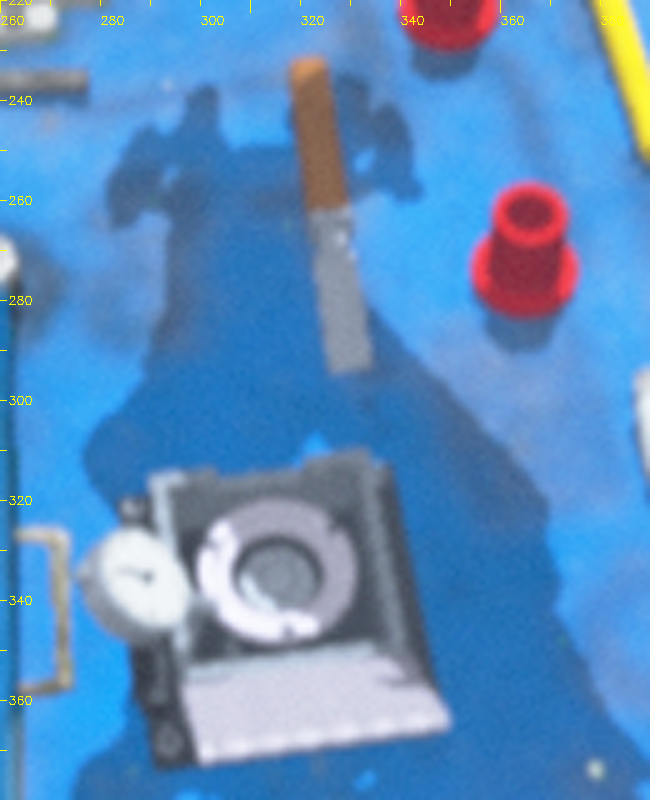

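View pics/ctop8.png

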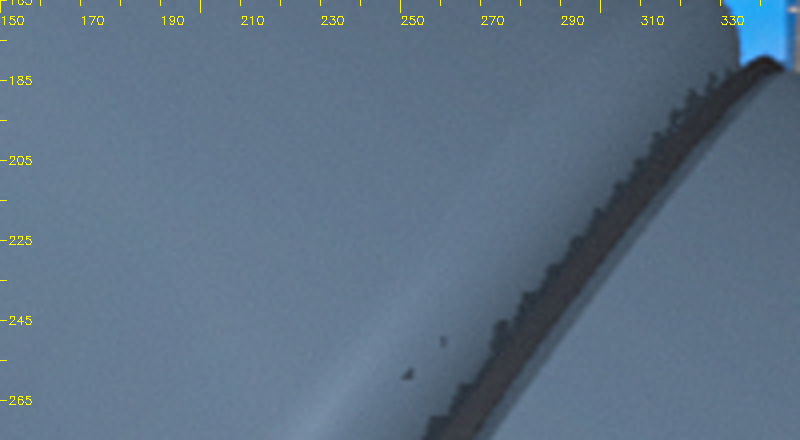

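Emit:
carry_out:
  commands:
    - [[0,-0.4,1.6,0,0,0,62],[0,-0.8,3.2,0,0,0,62],[0.1,-1.3,4.8,0,0,0,62],[0.18,-1.66,6.19,0,0,0,62],[0.18,-1.66,6.19,0,0,0,62]]

```text
t: 10.65
tcp_pos: [0.4431, -0.3392, 0.091]
tool_rot: [-0.501, -0.497, 0.502, -0.5]
force: [0.4, -0.2, 0.6]
finger_gap: 0.729
```

Emit:
carry_out:
  commands:
    - [[0,0,0,0,0,0,62],[0,0,0,0,0,0,62],[0,0,0,0,0,0,62],[0,0,0,0,0,0,62],[0,0,0,0,0,0,62]]

```text
t: 11.15
tcp_pos: [0.4437, -0.3337, 0.0904]
tool_rot: [0.5, 0.5, -0.5, 0.5]
force: [0.3, 0.6, -0.7]
finger_gap: 0.726
```

```bash
python3 - <<'E'
import json
L=json.load(open("log.json"));L.append([0.18,-1.66,6.19,0,0,0]);json.dump(L,open("log.json","w"))
E
python3 track.py;python3 snap.py 9 side,270,90,120,130,6 top,150,165,200,110,4
python3 -c "
from h import *
print(px2('side',315.2,334,.043),proj('side',[.4434,-.3346,.099]),proj('side',[.4434,-.3346,.046]))"
```

```text
[ 0.4435 -0.3346  0.09  ] -0.024999999999966292
11.25 [ 0.4436 -0.3341  0.0903] [-0.86 -0.85 -0.39] 0.7280366424500594
[0.52858041 0.13706813 0.043     ] [[330.4358057  139.21696032]] [[330.08379035 155.91952945]]
```

View pics/cside9.png

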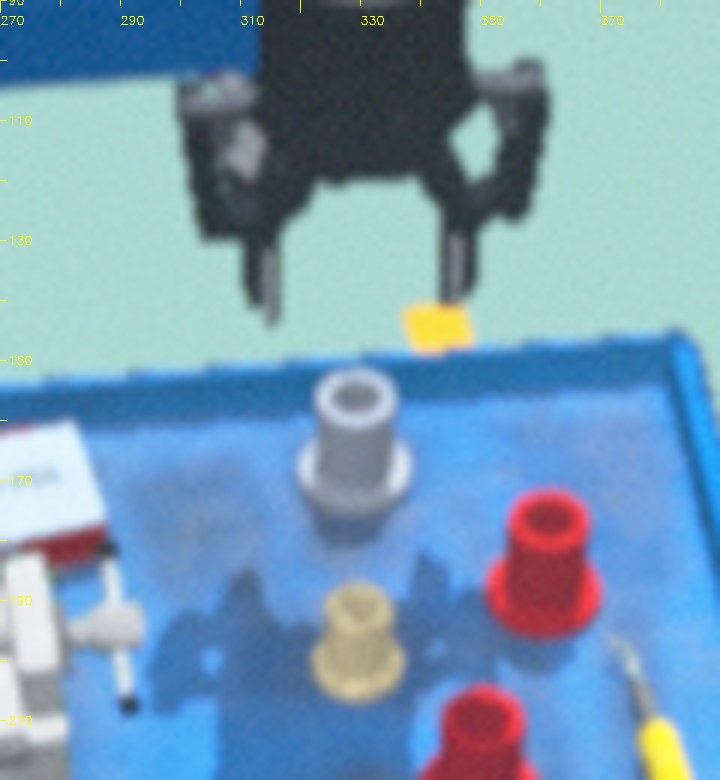

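View pics/ctop9.png

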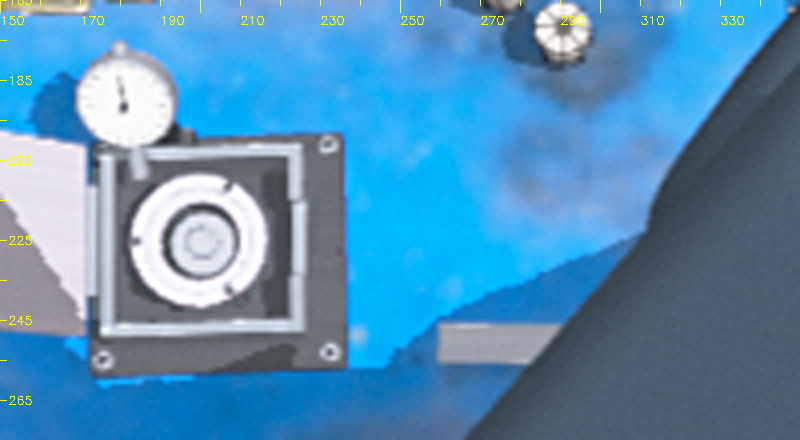

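Emit:
carry_out:
  commands:
    - [[1.2,0.02,0,0,0,0,62],[2.2,0.02,0,0,0,0,62],[2.9,0.02,0,0,0,0,62],[3.16,0.02,0,0,0,0,62],[3.16,0.02,0,0,0,0,62]]

```text
t: 11.75
tcp_pos: [0.4436, -0.3341, 0.0105]
tool_rot: [0.5, 0.501, -0.5, 0.499]
force: [0.0, -0.6, -0.1]
finger_gap: 0.725
```

Emit:
carry_out:
  commands:
    - [[0,0,0,0,0,0,22],[0,0,0,0,0,0,22],[0,0,0,0,0,0,22],[0,0,0,0,0,0,22],[0,0,0,0,0,0,22]]
  force: 40

```text
t: 12.25
tcp_pos: [0.4444, -0.3352, 0.0125]
tool_rot: [0.5, 0.499, -0.5, 0.501]
force: [0.0, 1.0, 6.0]
finger_gap: 0.362
```

Emit:
carry_out:
  commands:
    - [[0,0,0,0,0,0,22],[0,0,0,0,0,0,22],[0,0,0,0,0,0,22],[0,0,0,0,0,0,22],[0,0,0,0,0,0,22]]
  force: 80

```text
t: 12.75
tcp_pos: [0.4445, -0.3353, 0.0126]
tool_rot: [0.5, 0.499, -0.5, 0.501]
force: [-0.7, -1.0, 7.5]
finger_gap: 0.356
```

```bash
python3 - <<'E'
import json
L=json.load(open("log.json"));L.append([3.16,0.02,0,0,0,0]);json.dump(L,open("log.json","w"))
E
python3 track.py;python3 snap.py 10 side,280,110,100,100,6
```

```text
[ 0.444  -0.3346  0.011 ] -0.024999999999966292
12.8 [ 0.4445 -0.3353  0.0126] [-0.35  0.37  7.58] 0.3586623870834133
```

View pics/cside10.png

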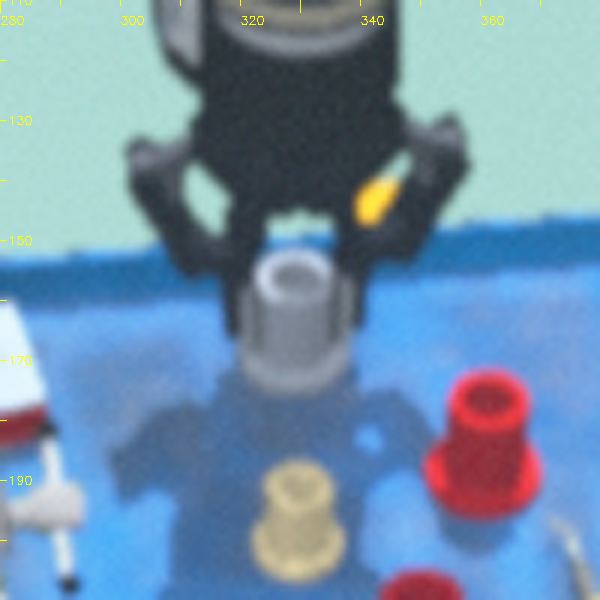

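```bash
cat >> h.py <<'E'
def ov(src,dst,n,circs,u0,v0,w,h,k):
    im=cv2.imread(src);im=cv2.resize(im[v0:v0+h,u0:u0+w],None,fx=k,fy=k,interpolation=cv2.INTER_CUBIC)
    t=np.linspace(0,2*np.pi,120)
    for (x,y,z,r,col) in circs:
        P=proj(n,np.c_[x+r*np.cos(t),y+r*np.sin(t),z+0*t]);P=(P-[u0,v0]+.5)*k-.5
        cv2.polylines(im,[np.round(P*8).astype(int)],True,col,1,cv2.LINE_AA,3)
    cv2.imwrite(dst,im)
E
python3 - <<'E'
from h import *
s=px2('side',315.2,334,.043);t=px2('top',199.75-.0,225,.043);print(s,t)
ov("pics/side8.png","pics/o1.png","side",[(s[0],s[1],.043,.030,(0,0,255)),(s[0],s[1],.043,.024,(0,255,0)),(s[0],s[1],.044,.0,(0,255,0))],290,310,50,50,10)
ov("pics/top9.png","pics/o2.png","top",[(t[0],t[1],.043,.030,(0,0,255)),(t[0],t[1],.043,.024,(0,255,0))],175,200,50,50,10)
cv2.imwrite("pics/o12.png",np.hstack([cv2.imread("pics/o1.png"),cv2.imread("pics/o2.png")])[:, :][:500,:1000][:, :])
im=cv2.imread("pics/o12.png");cv2.imwrite("pics/o12.png",cv2.resize(im,(800,400)))
E
```

```text
[0.52858041 0.13706813 0.043     ] [0.52496878 0.13281641 0.043     ]
```

View pics/o12.png

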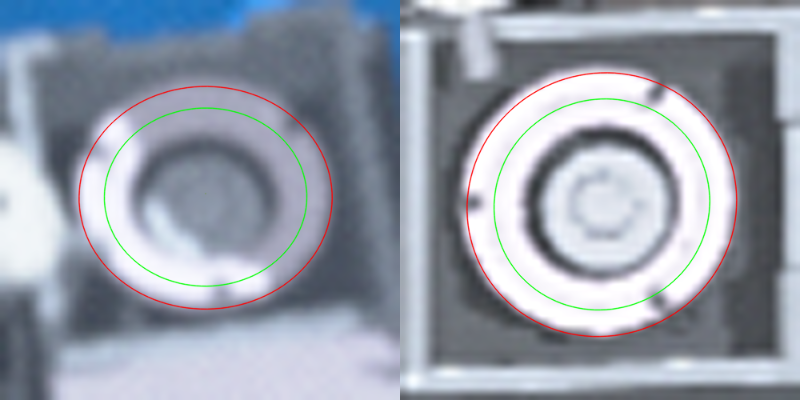

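Run:
```python
from h import *
s=px2('side',329.5,156.5,.046);t=px2('top',462.1,273.5,.046)
def C(p):return [(p[0],p[1],.046,.016,(0,0,255)),(p[0],p[1],.046,.010,(0,255,0)),(p[0],p[1],.008,.023,(0,255,255)),(p[0],p[1],0,.023,(255,0,255))]
ov("pics/side0.png","pics/o1.png","side",C(s),309,143,40,40,10)
ov("pics/top0.png","pics/o2.png","top",C(t),440,255,40,40,10)
cv2.imwrite("pics/o13.png",np.hstack([cv2.imread("pics/o1.png"),cv2.imread("pics/o2.png")]))
```

```text
(no output)
```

View pics/o13.png

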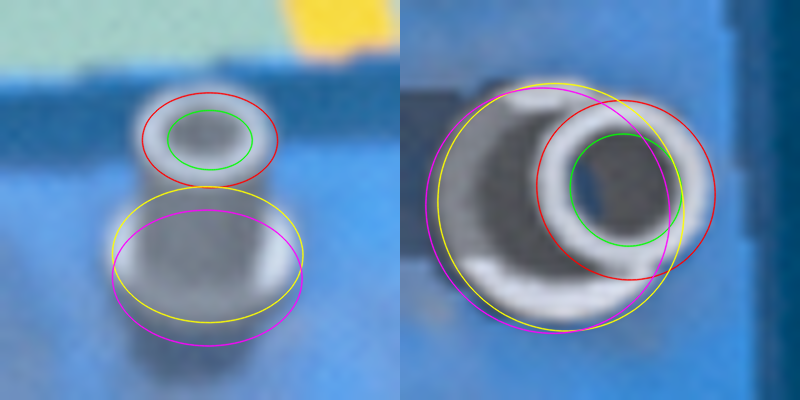

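Run:
```python
from h import *
s=px2('side',329.2,155.9,.046);t=px2('top',462.1,272.7,.046);print(s,t)
rs=px2('side',315.2,334,.043);rt=px2('top',199.75-.0,225,.043);print(rs-s,rt-t)
def C(p):return [(p[0],p[1],.046,.016,(0,0,255)),(p[0],p[1],.046,.010,(0,255,0)),(p[0],p[1],.008,.023,(0,255,255)),(p[0],p[1],0,.023,(255,0,255))]
ov("pics/side0.png","pics/o1.png","side",C(s),309,143,40,40,10)
ov("pics/top0.png","pics/o2.png","top",C(t),440,255,40,40,10)
cv2.imwrite("pics/o14.png",np.hstack([cv2.imread("pics/o1.png"),cv2.imread("pics/o2.png")]))
```

```text
[ 0.44547379 -0.33489323  0.046     ] [ 0.4431742  -0.33641745  0.046     ]
[ 0.08310662  0.47196136 -0.003     ] [ 0.08179458  0.46923386 -0.003     ]
```

View pics/o14.png

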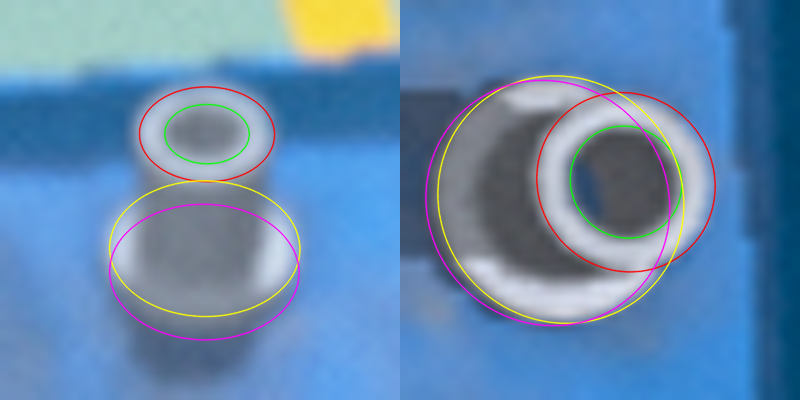

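Emit:
carry_out:
  commands:
    - [[-0.8,0,0,0,0,0,22],[-1.8,0.1,-0.6,0,0,0,22],[-2.8,0.4,-2.0,1.0,0,0,22],[-3.2,0.7,-3.8,2.2,0,0,22],[-3.2,1.0,-5.6,3.4,0,0,22]]

```text
t: 13.3
tcp_pos: [0.47, -0.1943, 0.093]
tool_rot: [0.57, 0.417, -0.569, 0.42]
force: [0.5, -0.7, -3.3]
finger_gap: 0.354
```

```bash
cat > add.py <<'E'
import json,sys
L=json.load(open("log.json"));L.append(json.loads(sys.argv[1]));json.dump(L,open("log.json","w"))
E
cat > go.py <<'E'
import sys
from h import *
import track
a=[float(x) for x in sys.argv[1:]]
p,r=track.cmd();print("cmd",p.round(4),"->",rel(a[:3],a[3],p,r))
E
python3 add.py '[-3.2,1.0,-5.6,3.4,0,0]';python3 go.py .527 .1355 .091 -43
```

```text
cmd [ 0.469  -0.1946  0.091 ] -> [  0.    -1.65 -13.3    5.2    0.     0.  ]
```

Emit:
carry_out:
  commands:
    - [[0,-0.2,-1.7,0.8,0,0,22],[0,-0.4,-3.4,1.7,0,0,22],[0,-0.7,-5.1,2.5,0,0,22],[0,-0.9,-6.8,3.3,0,0,22],[0,-1.1,-8.5,4.1,0,0,22]]

```text
t: 13.8
tcp_pos: [0.5046, 0.0184, 0.0913]
tool_rot: [-0.635, -0.312, 0.635, -0.312]
force: [0.8, -0.7, -2.0]
finger_gap: 0.352
```

```bash
python3 add.py '[0,-1.1,-8.5,4.1,0,0]';python3 go.py .527 .1355 .091 -43
```

```text
cmd [0.505  0.0166 0.091 ] -> [ 0.   -2.2  -4.31  1.1   0.    0.  ]
```

Emit:
carry_out:
  commands:
    - [[0,-0.7,-1.4,0.4,0,0,22],[0,-1.4,-2.8,0.7,0,0,22],[0,-1.9,-3.8,1.0,0,0,22],[0,-2.2,-4.31,1.1,0,0,22],[0,-2.2,-4.31,1.1,0,0,22]]

```text
t: 14.3
tcp_pos: [0.5266, 0.1377, 0.0912]
tool_rot: [0.648, 0.283, -0.648, 0.283]
force: [-0.7, -0.6, -1.5]
finger_gap: 0.357
```

Emit:
carry_out:
  commands:
    - [[0.2,0,0,0,0,0,22],[0.4,0,0,0,0,0,22],[0.4,0,0,0,0,0,22],[0.4,0,0,0,0,0,22],[0.4,0,0,0,0,0,22]]

```text
t: 14.8
tcp_pos: [0.527, 0.1349, 0.0813]
tool_rot: [-0.649, -0.281, 0.649, -0.281]
force: [0.5, 0.1, -1.0]
finger_gap: 0.353
```

```bash
python3 add.py '[0,-2.2,-4.31,1.1,0,0]';python3 add.py '[0.4,0,0,0,0,0]';python3 go.py .527 .1355 .065 -43; python3 snap.py 11 side,265,270,100,110,7
```

```text
cmd [0.527  0.1356 0.081 ] -> [ 0.64  0.    0.   -0.    0.    0.  ]
14.85 [0.527  0.1351 0.0814] [ 0.55  0.82 -1.17] 0.36018953434142603
```

View pics/cside11.png

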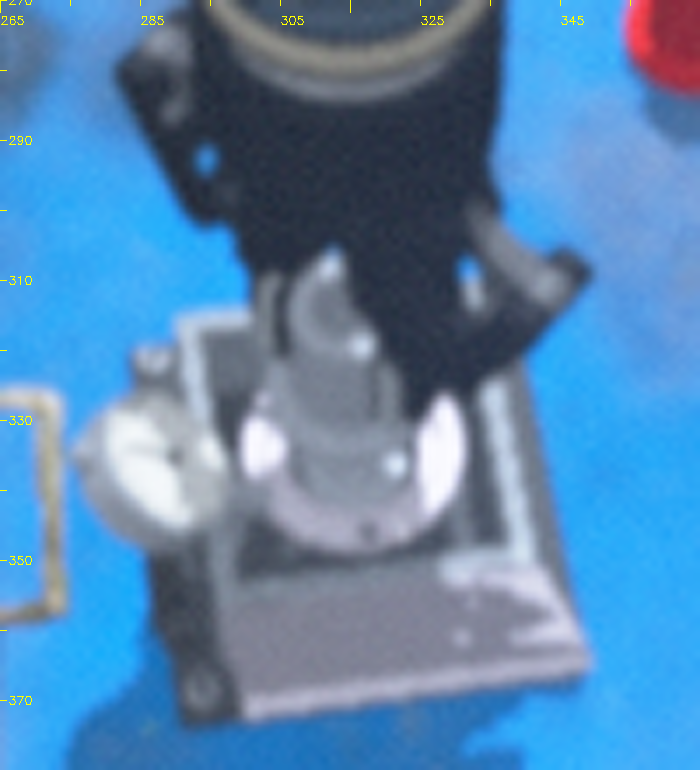

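Run:
```python
from h import *
zb=.0814-.0126
x,y=.528,.1365
rs=px2('side',315.2,334,.043)
ov("pics/side11.png","pics/o15.png","side",[(x,y,zb,.023,(255,0,255)),(x,y,zb+.008,.023,(0,255,255)),(x,y,zb+.046,.016,(0,0,255)),(x,y,zb+.046,.010,(0,255,0)),(rs[0],rs[1],.043,.03,(0,128,255))],290,295,55,60,12)
```

```text
(no output)
```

View pics/o15.png

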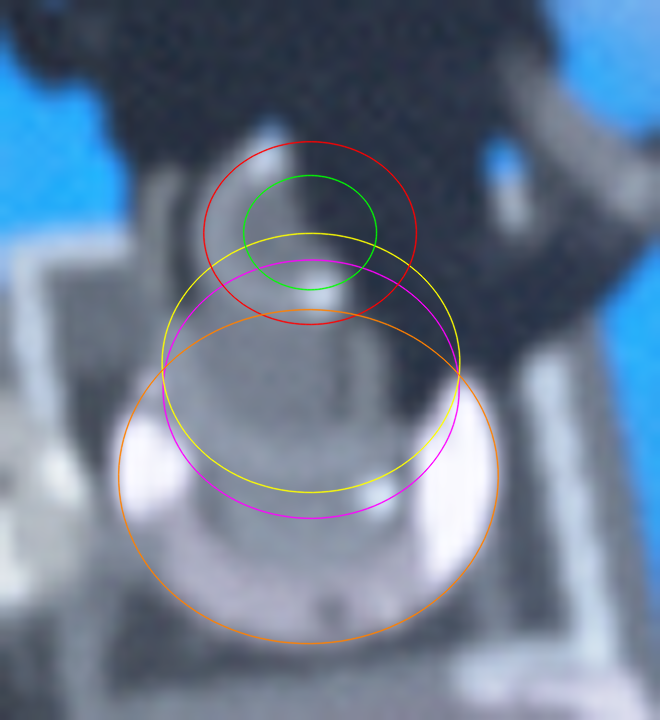

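```bash
python3 go.py .527 .1364 .057 -43;python3 go.py .527 .1364 .054 -43
```

```text
cmd [0.527  0.1356 0.081 ] -> [ 0.96 -0.02 -0.02 -0.    0.    0.  ]
cmd [0.527  0.1356 0.081 ] -> [ 1.08 -0.02 -0.02 -0.    0.    0.  ]
```

Emit:
carry_out:
  commands:
    - [[0.4,-0.02,-0.02,0,0,0,22],[0.7,-0.02,-0.02,0,0,0,22],[0.9,-0.02,-0.02,0,0,0,22],[0.96,-0.02,-0.02,0,0,0,22],[0.96,-0.02,-0.02,0,0,0,22]]

```text
t: 15.35
tcp_pos: [0.5265, 0.1363, 0.0567]
tool_rot: [-0.648, -0.282, 0.649, -0.282]
force: [0.3, 0.4, -2.2]
finger_gap: 0.354
```

Emit:
carry_out:
  commands:
    - [[0,0,0,0,0,0,22],[0.03,0,0,0,0,0,22],[0.06,0,0,0,0,0,22],[0.08,0,0,0,0,0,22],[0.08,0,0,0,0,0,22]]

```text
t: 15.85
tcp_pos: [0.527, 0.1363, 0.0555]
tool_rot: [0.649, 0.282, -0.648, 0.282]
force: [-0.1, 0.4, -1.3]
finger_gap: 0.352
```

```bash
python3 add.py '[0.96,-0.02,-0.02,0,0,0]';python3 add.py '[0.08,0,0,0,0,0]';python3 track.py; python3 snap.py 12 side,290,295,55,60,12
```

```text
[0.5269 0.1363 0.055 ] -43.02499999999996
15.9 [0.527  0.1363 0.0555] [-0.35  0.03 -1.79] 0.3542784962562246
```

View pics/cside12.png

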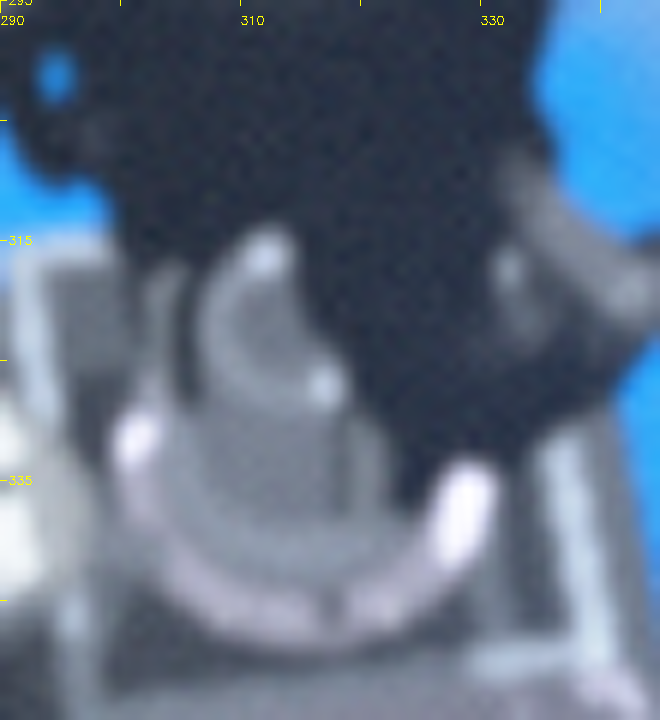

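Emit:
carry_out:
  commands:
    - [[0.02,0,0,0,0,0,22],[0.04,0,0,0,0,0,22],[0.06,0,0,0,0,0,22],[0.06,0,0,0,0,0,22],[0.06,0,0,0,0,0,22]]

```text
t: 16.4
tcp_pos: [0.527, 0.1363, 0.0539]
tool_rot: [0.649, 0.282, -0.648, 0.282]
force: [-0.9, -0.2, 1.4]
finger_gap: 0.353
```

```bash
python3 add.py '[0.06,0,0,0,0,0]';python3 track.py
python3 - <<'E'
from h import *
zb=.0555-.0126
rs=px2('side',315.2,334,.043)
x,y=rs[:2]
ov("pics/side12.png","pics/o16.png","side",[(x,y,zb+.008,.023,(0,255,255)),(x,y,zb+.046,.016,(0,0,255)),(x,y,zb+.046,.010,(0,255,0)),(x,y,.043,.03,(0,128,255))],290,295,55,60,12)
E
```

```text
[0.5269 0.1363 0.0535] -43.02499999999996
```

View pics/o16.png

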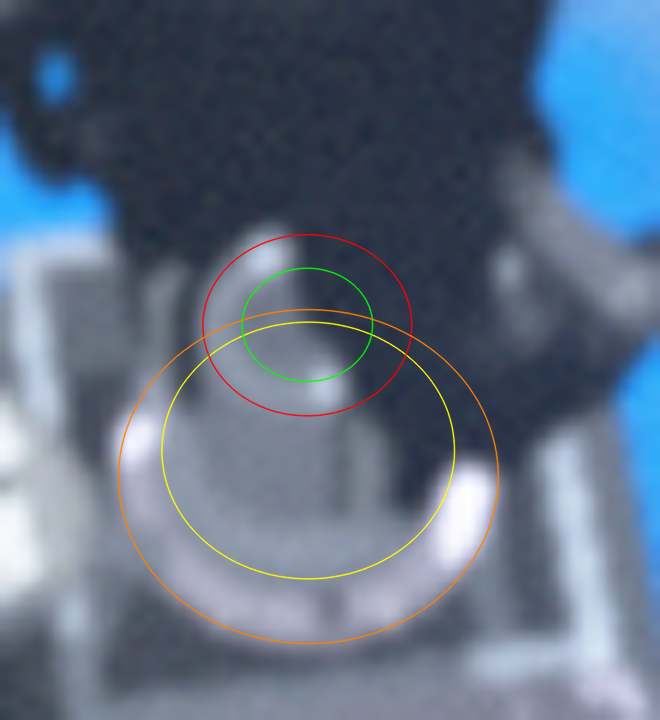

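Run:
```python
from h import *
from station import manip
f=[]
for i in range(3):
    d=manip.snapshot("side");s=manip.sense();f.append(np.r_[s["force"],s["ft_torque"],s["tcp_pos"]])
print(np.round(f,4))
cv2.imwrite("pics/side13.png",d["image"][:,:,::-1])
a=cv2.imread("pics/side8.png")[315:355,270:310];b=cv2.imread("pics/side13.png")[315:355,270:310];c=cv2.imread("pics/side12.png")[315:355,270:310]
cv2.imwrite("pics/dial.png",cv2.resize(np.hstack([a,c,b]),None,fx=6.6,fy=6.6,interpolation=cv2.INTER_CUBIC))
crop("pics/side13.png","pics/cside13.png",290,295,55,60,12)
```

```text
[[ 0.0028 -0.7572  1.371   0.0086  0.0543 -0.0408  0.527   0.1363  0.0539]
 [-0.3284  0.1442  1.3681 -0.0121  0.0256  0.0157  0.527   0.1363  0.0539]
 [ 0.0524  0.2137  1.3858  0.0314  0.0673 -0.0405  0.527   0.1363  0.0539]]
```

View pics/dial.png

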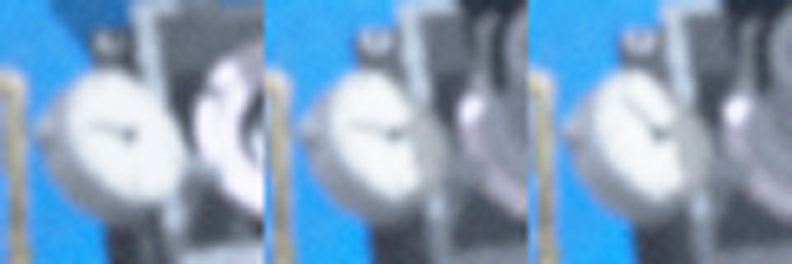

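View pics/cside13.png

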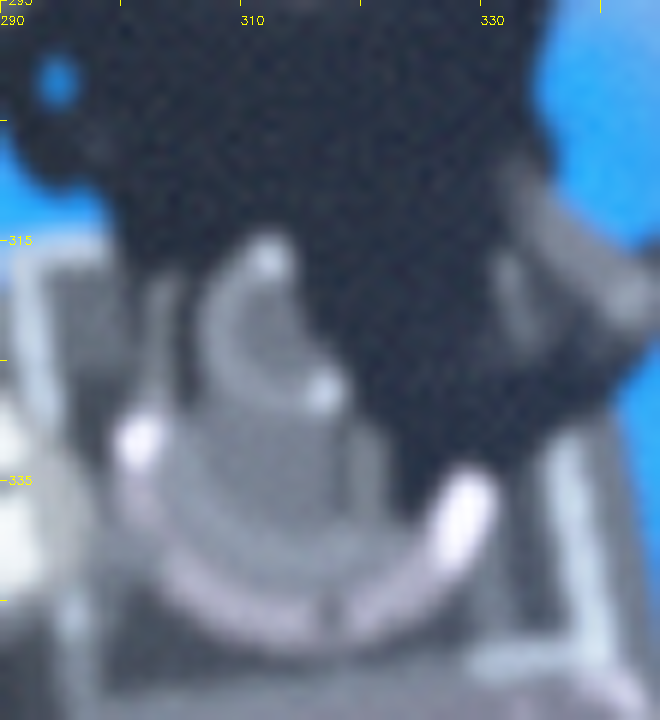

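Emit:
carry_out:
  commands:
    - [[0,-0.017,0,0,0,0,22],[0,-0.031,-0.004,0,0,0,22],[0,-0.039,-0.013,0,0,0,22],[0,-0.047,-0.021,0,0,0,22],[0,-0.047,-0.021,0,0,0,22]]

```text
t: 17.05
tcp_pos: [0.5266, 0.1373, 0.0539]
tool_rot: [0.649, 0.282, -0.648, 0.282]
force: [0.4, -2.5, 1.1]
finger_gap: 0.356
```

```bash
python3 add.py '[0,-0.047,-0.021,0,0,0]';python3 add.py '[0,-0.034,0.010,0,0,0]'; python3 track.py
```

```text
[0.5257 0.1379 0.0535] -43.02499999999996
```

Emit:
carry_out:
  commands:
    - [[0,-0.012,0.011,0,0,0,22],[0,-0.023,0.022,0,0,0,22],[0,-0.034,0.01,0,0,0,22],[0,-0.034,0.01,0,0,0,22],[0,-0.034,0.01,0,0,0,22]]

```text
t: 17.55
tcp_pos: [0.5259, 0.138, 0.0539]
tool_rot: [0.649, 0.282, -0.648, 0.282]
force: [1.6, -1.2, 1.5]
finger_gap: 0.354
```

```bash
python3 snap.py 14 side,290,295,55,60,12
python3 - <<'E'
from h import *
zb=.0539-.0126
rs=px2('side',315.2,334,.043)
x,y=rs[:2]
ov("pics/side14.png","pics/o17.png","side",[(x,y,zb+.008,.023,(0,255,255)),(x,y,zb+.046,.016,(0,0,255)),(x,y,.0415,.03,(0,128,255))],290,300,55,55,7)
im=cv2.imread("pics/side14.png")[300:355,290:345];im=cv2.resize(im,None,fx=7,fy=7,interpolation=cv2.INTER_CUBIC)
cv2.imwrite("pics/o17.png",np.hstack([im,cv2.imread("pics/o17.png")]))
E
```

```text
17.6 [0.5259 0.138  0.0539] [ 1.89 -1.32  1.75] 0.3587718412307345
```

View pics/o17.png

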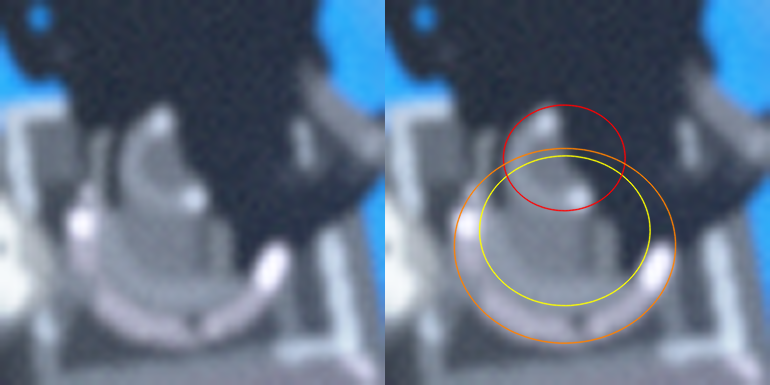

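```bash
cat > way.py <<'E'
import sys
from h import *
import track
p,r=track.cmd();print("cmd",p.round(4))
y=r.as_matrix()[:,1];psi=np.degrees(np.arctan2(y[1],y[0]))
for a in sys.argv[1:]:
    q=[float(v) for v in a.split(",")]
    print(a,np.round(rel(q,psi,p,r)[:3]*0+r.inv().apply(np.array(q)-p)/.025,3))
E
python3 way.py .5265,.1378,.0535 .5272,.1374,.0535 .5278,.1369,.0535 .5279,.1362,.0535
```

```text
cmd [0.5257 0.1379 0.0535]
.5265,.1378,.0535 [ 0.     0.027 -0.02 ]
.5272,.1374,.0535 [ 0.     0.059 -0.028]
.5278,.1369,.0535 [ 0.     0.09  -0.029]
.5279,.1362,.0535 [ 0.     0.112 -0.012]
```

Emit:
carry_out:
  commands:
    - [[0,0.027,-0.02,0,0,0,22],[0,0.059,-0.028,0,0,0,22],[0,0.09,-0.029,0,0,0,22],[0,0.112,-0.012,0,0,0,22],[0,0.112,-0.012,0,0,0,22]]

```text
t: 18.1
tcp_pos: [0.527, 0.1364, 0.0536]
tool_rot: [-0.648, -0.282, 0.649, -0.282]
force: [-0.8, 2.2, 1.2]
finger_gap: 0.351
```

```bash
python3 add.py '[0,0.112,-0.012,0,0,0]';python3 way.py .5279,.1355,.0535 .5273,.1350,.0535 .5266,.1350,.0535 .5262,.1356,.0535
```

```text
cmd [0.5279 0.1362 0.0535]
.5279,.1355,.0535 [0.    0.019 0.021]
.5273,.1350,.0535 [0.    0.015 0.052]
.5266,.1350,.0535 [ 0.    -0.005  0.071]
.5262,.1356,.0535 [ 0.    -0.034  0.064]
```

Emit:
carry_out:
  commands:
    - [[0,0,0,0,0,0,22],[0,0,0,0,0,0,22],[0,0,0,0,0,0,22],[0,0,0,0,0,0,22],[0,0,0,0,0,0,22]]

```text
t: 18.6
tcp_pos: [0.5276, 0.136, 0.0538]
tool_rot: [-0.648, -0.282, 0.649, -0.282]
force: [-2.7, 1.3, 2.0]
finger_gap: 0.351
```

```bash
python3 snap.py 15 side,290,295,55,60,12
python3 - <<'E'
import cv2,numpy as np
a=cv2.imread("pics/side8.png")[315:355,270:310];b=cv2.imread("pics/side14.png")[315:355,270:310];c=cv2.imread("pics/side15.png")[315:355,270:310]
cv2.imwrite("pics/dial2.png",cv2.resize(np.hstack([a,b,c]),None,fx=6.6,fy=6.6,interpolation=cv2.INTER_CUBIC))
E
```

```text
18.65 [0.5276 0.136  0.0538] [-2.6   1.    1.46] 0.3533404477498622
```

View pics/dial2.png

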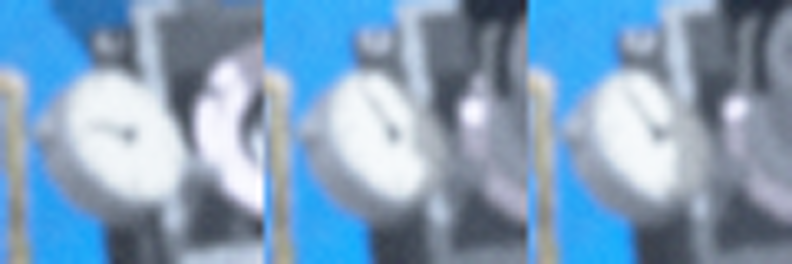

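View pics/cside15.png

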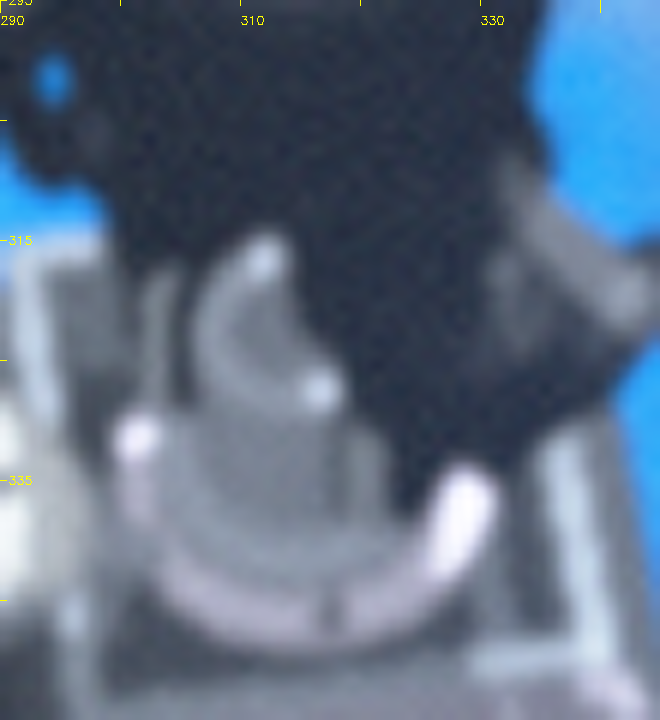

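```bash
python3 way.py .5289,.1362,.0535 .5299,.1362,.0535
```

```text
cmd [0.5279 0.1362 0.0535]
.5289,.1362,.0535 [ 0.     0.029 -0.027]
.5299,.1362,.0535 [ 0.     0.058 -0.054]
```

Emit:
carry_out:
  commands:
    - [[0,0.029,-0.027,0,0,0,22],[0,0.058,-0.054,0,0,0,22],[0,0.058,-0.054,0,0,0,22],[0,0.058,-0.054,0,0,0,22],[0,0.058,-0.054,0,0,0,22]]

```text
t: 19.15
tcp_pos: [0.5301, 0.136, 0.0539]
tool_rot: [0.649, 0.282, -0.648, 0.282]
force: [-1.2, -1.1, 1.7]
finger_gap: 0.356
```

```bash
python3 add.py '[0,0.058,-0.054,0,0,0]'; python3 way.py .529,.1352,.0535 .528,.135,.0535 .5273,.135,.0535 .5266,.135,.0535 .5259,.135,.0535
```

```text
cmd [0.5299 0.1362 0.0535]
.529,.1352,.0535 [0.    0.001 0.054]
.528,.135,.0535 [ 0.    -0.023  0.087]
.5273,.135,.0535 [ 0.    -0.043  0.106]
.5266,.135,.0535 [ 0.    -0.063  0.125]
.5259,.135,.0535 [ 0.    -0.084  0.144]
```

Emit:
carry_out:
  commands:
    - [[0,0.001,0.054,0,0,0,22],[0,-0.023,0.087,0,0,0,22],[0,-0.043,0.106,0,0,0,22],[0,-0.063,0.125,0,0,0,22],[0,-0.084,0.144,0,0,0,22]]

```text
t: 19.65
tcp_pos: [0.5266, 0.1349, 0.054]
tool_rot: [0.649, 0.282, -0.648, 0.282]
force: [1.3, 0.4, -1.7]
finger_gap: 0.354
```

```bash
python3 add.py '[0,-0.084,0.144,0,0,0]'; python3 snap.py 16 side,290,295,55,60,12; python3 way.py .5252,.1347,.0535 .5256,.1340,.0535 .5264,.1340,.0535 .5271,.134,.0535 .5278,.134,.0535
```

```text
19.7 [0.5253 0.1349 0.0536] [2.09 0.35 0.33] 0.3563850632674754
cmd [0.5259 0.135  0.0535]
.5252,.1347,.0535 [ 0.    -0.012  0.028]
.5256,.1340,.0535 [0.    0.019 0.037]
.5264,.1340,.0535 [0.    0.042 0.016]
.5271,.134,.0535 [ 0.     0.062 -0.004]
.5278,.134,.0535 [ 0.     0.083 -0.023]
```

View pics/cside16.png

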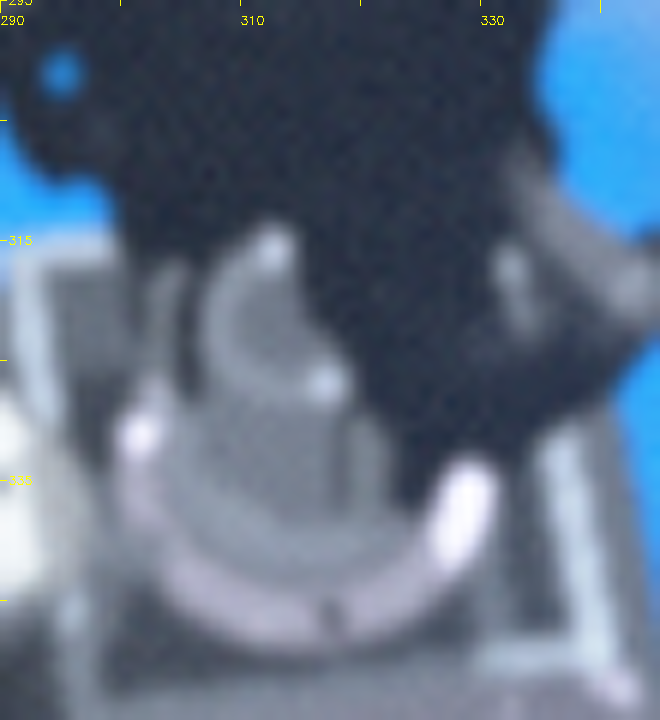

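Emit:
carry_out:
  commands:
    - [[0,0,0,0,0,0,22],[0,0,0,0,0,0,22],[0,0,0,0,0,0,22],[0,0,0,0,0,0,22],[0,0,0,0,0,0,22]]

```text
t: 20.2
tcp_pos: [0.5254, 0.135, 0.0536]
tool_rot: [-0.648, -0.282, 0.649, -0.282]
force: [1.3, 0.0, -1.5]
finger_gap: 0.35
```

```bash
python3 snap.py 17 side,290,295,55,60,12
python3 - <<'E'
import cv2,numpy as np
a=cv2.imread("pics/side8.png")[315:355,270:310];b=cv2.imread("pics/side15.png")[315:355,270:310];c=cv2.imread("pics/side17.png")[315:355,270:310]
cv2.imwrite("pics/dial3.png",cv2.resize(np.hstack([a,b,c]),None,fx=6.6,fy=6.6,interpolation=cv2.INTER_CUBIC))
E
```

```text
20.25 [0.5254 0.135  0.0536] [ 0.98  0.9  -2.38] 0.3539290863219477
```

View pics/dial3.png

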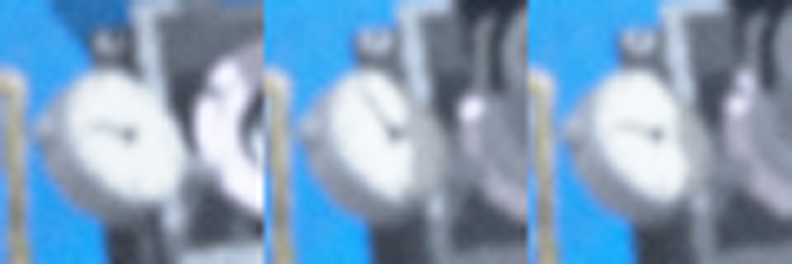

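```bash
python3 way.py .5261,.135,.0535 .5261,.135,.0505 .5261,.135,.0475
```

```text
cmd [0.5259 0.135  0.0535]
.5261,.135,.0535 [ 0.     0.006 -0.005]
.5261,.135,.0505 [ 0.12   0.006 -0.005]
.5261,.135,.0475 [ 0.24   0.006 -0.005]
```

Emit:
carry_out:
  commands:
    - [[0.02,0.006,-0.005,0,0,0,22],[0.05,0.006,-0.005,0,0,0,22],[0.08,0.006,-0.005,0,0,0,22],[0.12,0.006,-0.005,0,0,0,22],[0.12,0.006,-0.005,0,0,0,22]]

```text
t: 20.75
tcp_pos: [0.5256, 0.135, 0.0509]
tool_rot: [-0.648, -0.282, 0.649, -0.282]
force: [-0.8, -0.1, 2.3]
finger_gap: 0.351
```

Emit:
carry_out:
  commands:
    - [[0.03,0,0,0,0,0,22],[0.06,0,0,0,0,0,22],[0.09,0,0,0,0,0,22],[0.12,0,0,0,0,0,22],[0.12,0,0,0,0,0,22]]

```text
t: 21.25
tcp_pos: [0.5256, 0.135, 0.0479]
tool_rot: [-0.648, -0.282, 0.649, -0.282]
force: [-2.4, 0.5, 4.8]
finger_gap: 0.355
```

```bash
python3 add.py '[0.12,0.006,-0.005,0,0,0]'; python3 add.py '[0.12,0,0,0,0,0]'; python3 snap.py 18 side,265,295,80,60,9
```

```text
21.3 [0.5256 0.135  0.0479] [-2.01  0.78  5.34] 0.36059818100287466
```

View pics/cside18.png

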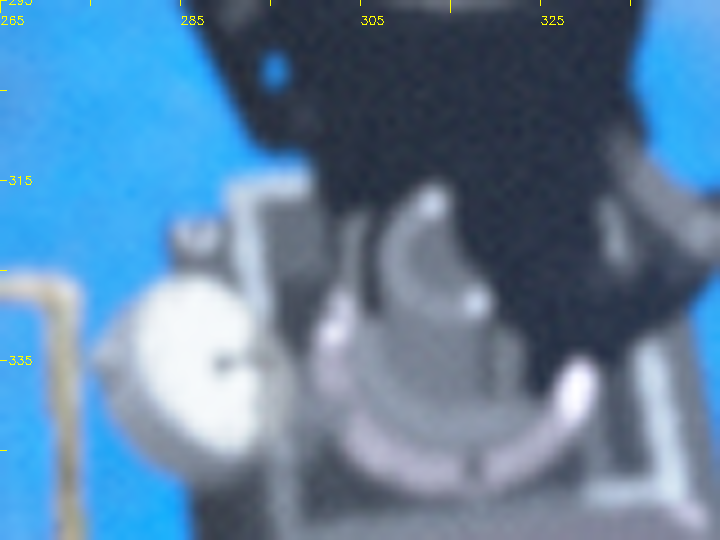

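Emit:
carry_out:
  commands:
    - [[0.02,-0.005,0.005,0,0,0,22],[0.04,-0.005,0.005,0,0,0,22],[0.06,-0.005,0.005,0,0,0,22],[0.08,-0.005,0.005,0,0,0,22],[0.08,-0.005,0.005,0,0,0,22]]

```text
t: 21.8
tcp_pos: [0.5256, 0.135, 0.046]
tool_rot: [-0.648, -0.282, 0.649, -0.282]
force: [-2.3, 0.4, 7.3]
finger_gap: 0.355
```

Emit:
carry_out:
  commands:
    - [[0.01,0,0,0,0,0,22],[0.02,0,0,0,0,0,22],[0.03,0,0,0,0,0,22],[0.04,0,0,0,0,0,22],[0.04,0,0,0,0,0,22]]

```text
t: 22.3
tcp_pos: [0.5256, 0.135, 0.0456]
tool_rot: [-0.648, -0.282, 0.649, -0.282]
force: [-3.2, 0.1, 11.0]
finger_gap: 0.353
```

```bash
python3 add.py '[0.08,-0.005,0.005,0,0,0]'; python3 add.py '[0.04,0,0,0,0,0]'; python3 track.py; python3 snap.py 19 side,265,295,80,60,9
```

```text
[0.5259 0.135  0.0445] -43.02499999999996
22.35 [0.5256 0.135  0.0456] [-3.65 -0.91 10.5 ] 0.3563600375811216
```

Emit:
carry_out:
  commands:
    - [[0.01,0,0,0,0,0,22],[0.02,0,0,0,0,0,22],[0.03,0,0,0,0,0,22],[0.04,0,0,0,0,0,22],[0.04,0,0,0,0,0,22]]

```text
t: 22.85
tcp_pos: [0.5256, 0.135, 0.0456]
tool_rot: [0.649, 0.282, -0.648, 0.282]
force: [-5.9, -0.1, 17.3]
finger_gap: 0.355
```

Emit:
carry_out:
  commands:
    - [[0,0,0,0,0,0,22],[0,0,0,0,0,0,22],[0,0,0,0,0,0,22],[0,0,0,0,0,0,22],[0,0,0,0,0,0,22]]

```text
t: 23.35
tcp_pos: [0.5256, 0.135, 0.0456]
tool_rot: [0.649, 0.282, -0.648, 0.282]
force: [-5.2, -0.9, 18.2]
finger_gap: 0.358
```

```bash
python3 snap.py 20 side,265,295,80,60,9
python3 - <<'E'
from h import *
a=cv2.imread("pics/side20.png");cv2.imwrite("pics/full20.png",a)
s=[cv2.resize(cv2.imread(f"pics/side{i}.png")[315:355,270:310],None,fx=5,fy=5,interpolation=cv2.INTER_CUBIC) for i in(8,18,19,20)]
cv2.imwrite("pics/dial4.png",np.hstack(s))
from station import manip
q=manip.sense();print(R.from_quat(q["tool_rot"]).as_matrix()[:,0],q["ft_torque"])
E
```

```text
23.4 [0.5257 0.135  0.0456] [-4.81 -0.11 17.48] 0.3560880397444581
[ 2.89301311e-04 -2.26569755e-05 -9.99999958e-01] [-0.10537093  0.83483302  0.01478188]
```

View pics/full20.png

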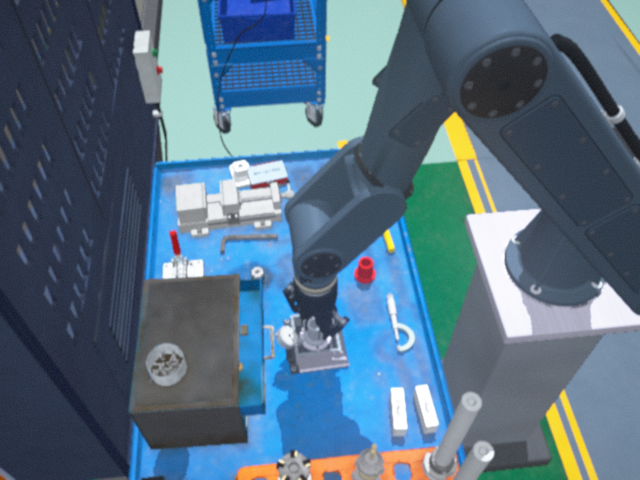

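View pics/dial4.png

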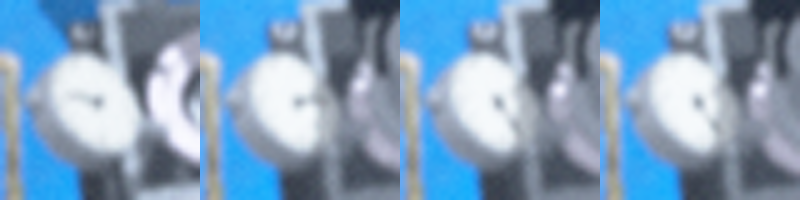

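View pics/cside20.png

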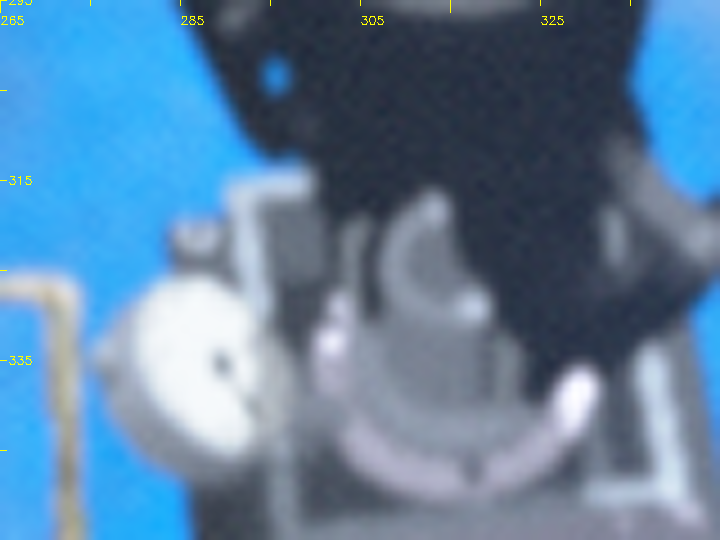

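```bash
python3 -c "
from station import manip
print(manip.sign_off()); s=manip.sense(); print(s['t'],s['tcp_pos'],s['force'])"
```

```text
the job is handed in; nothing more can be done
None
the job is handed in; nothing more can be done
```

The bush is in the sprung ring, flange down, pressed onto the anvil and still held there. I handed the job in at 23.4 s, against the 58 s limit.

**What I did:**
- **Lid:** I pushed the blade about 12 mm into the notch and levered the lid past its tipping point. In the side view its corners match the fully open angle of 2.3 rad.
- **Scraper:** I laid it flat on the cart near its starting place, with its tip more than 3 cm short of the nest's foot plate.
- **Bush:** It first came down on the ring's lip instead of the seat. The two cameras disagreed by about 3–4 mm, so I slid it around under light pressure until it dropped in and the needle returned to rest. Then I pressed it straight down.

**Last checks:**
- **Bottomed:** The TCP stopped at 45.6 mm, which is where I expected the anvil. Another 1 mm of commanded push raised the upward force from about 11 to about 18 N with no further travel, and the needle did not move.
- **Upright:** The tool is vertical to within 0.02°. I did not measure the tilt of the bush itself in the grip.

**Not perfect or not checked:**
- **Sideways load:** About 5 N along x remained on the tool, and I did not relieve it.
- **Centring:** It relies on the ring's lip; I did not measure it separately at the end.
- **Other things on the cart:** None was moved deliberately. The last view showed nothing disturbed, but the arm hid part of the cart, including the brass bush and most of the scraper.

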